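Sort steel feet by heft and build a pattern weight in the gluing jig

ROBOT

A 6-joint arm with a two-finger parallel gripper is mounted at the origin on the work surface. World frame = base frame: x ahead of the robot, y to its left, z up, the work surface at z = 0. Lengths are in m, angles in rad, forces in N, time in s.
With the tool pointing down it reaches from about 0.25 to 0.725 m from the base axis. Payload 4 kg.
Tool frame: the origin (TCP) lies midway between the tips of the shut fingers; the grasp point (between the pads) lies 19 mm behind it; z points along the fingers, y is the line along which they close (so a half turn about z gives the same grasp; the last joint's range is limited). The gripper opens to 85 mm and grips with 20 to 120 N. Pads are 22 mm wide; open, the fingers measure 114 mm over their backs; the gripper's body (76 mm by 85 mm) begins 54 mm behind the grasp point. The pads swing forward as they close: fully open they stand 13 mm farther back than shut.
Start: joints at [-1.155, 0.241, 0.005, 1.335, 0, 1.571], TCP at [0.202, -0.457, 0.231] pointing down, gripper open.
Joint ranges: [-2.72, 2.72], [-1.05, 1.87], [-1.09, 1.28], [-1.99, 2.15], [-1.42, 1.44], [-3.14, 3.14]. Speed limits (rad/s): [2.79, 2.79, 3.14, 3.14, 3.14, 3.14].

INTERFACE

Orientations are given as a unit quaternion [x, y, z, w].
In Python, from workcell import monitor, vision, job gives the robot as it stands.
- The arm moves only by the tool move_arm, never from a script. Its argument "moves" is a list that holds one entry, the list of rows, each a list of 5 numbers: the shift along the world's x, y, z in m, then the turn about the world's z in degrees, then the opening in per cent of the stroke, from 0 (shut) to 100 (fully open). In form: [[[x, y, z, turn, gripper], ...]]. A call has 1 to 5 rows; each row is the pose to reach, as a shift and turn from the pose commanded when the call began; what a row does not reach only later rows make up. A row lasts 1/8 s, in which the tool goes at most 62.5 mm and 10.7 degrees, less where a joint would pass 70% of its speed; a pose out of reach is approached as far as the arm can. A call with a gripper value outside its range is refused whole. The fingers move at their own pace and stop on an object; the grip force is fixed at half the most. Time passes only in rows, so rows that repeat a pose let the fingers close. It gives the time, the measured TCP pose, the force, the opening and the grip force at its end, in the units of the state.
- monitor.get_obs(): the state, without advancing time (a new reading comes with each control period).
- vision.camera(name): name is "scene" or "top" or "wrist"; returns a dict with "color" (420x560x3 uint8, red, green, blue), "camera_matrix" (3x3 intrinsics, pixels), "eye" and "attitude" of the camera in the world; the wrist camera has in their place "hand_eye" (4x4, takes a point from camera to tool coordinates, whose origin is the TCP and whose axes are the flange's). Camera axes: x right, y up, looking along -z (the intrinsics and any distortion apply to the point x, -y, -z); pixel columns grow to the right and rows downward; lengths in m; the calibration is good to about 2 mm. A picture is of the moment at which its call begins: read the wrist's pose just before it. There is no depth.
- job.job_done(): hands the job in; it is judged then, once.
The state is a dict: "clock": time; "joint_pos": joint angles; "joint_vel": joint speeds; "tau": joint torques, N m; "eef_pos": TCP position; "tool_rot": TCP orientation; "ft_force": force on the tool from outside, world axes, zero at the start; "ft_torque": the same for the moment, N m; "grip_width": finger opening in m; "grasp_force": force on a finger pad.
Only numpy, scipy, OpenCV 4.12 (cv2) and the standard library are available. Lean on these libraries where they do the work, as an engineer would, in place of code of your own. Each camera call takes 0.05 s, during which the arm holds its last target. There are 200 camera calls.

TASK

The steel furniture feet on the bench are a mix of solid and hollow ones that look the same, so lift each one to feel which it is: hollow feet go into the deep grey plastic bin, solid feet into the shallow wooden tray, except one solid foot, which becomes a pattern weight. Build that weight in the pocket between the four dowels of the gluing jig: the solid foot standing at the bottom, the plain plywood spacer on it, then the wooden top with its knob up, each lying flat and square on the one below. Leave the other things on the bench where they are.

Things in the scene. Friction and masses are not known exactly. Their poses are not given: they have to be found in the camera images.
- foot_a_mid (a point): steel furniture foot: an upright plain cylinder, 52 mm across, 36 mm high, brushed steel with two fine grooves; this point is its centre, z along its axis. Either solid (about 0.58 kg) or a closed hollow shell (about 0.16 kg), each within 15 percent; neither its looks nor its place shows which. May be absent (None).
- foot_b_mid (a point): steel furniture foot: an upright plain cylinder, 52 mm across, 36 mm high, brushed steel with two fine grooves; this point is its centre, z along its axis. Either solid (about 0.58 kg) or a closed hollow shell (about 0.16 kg), each within 15 percent; neither its looks nor its place shows which. May be absent (None).
- foot_c_mid (a point): steel furniture foot: an upright plain cylinder, 52 mm across, 36 mm high, brushed steel with two fine grooves; this point is its centre, z along its axis. Either solid (about 0.58 kg) or a closed hollow shell (about 0.16 kg), each within 15 percent; neither its looks nor its place shows which. May be absent (None).
- foot_d_mid (a point): steel furniture foot: an upright plain cylinder, 52 mm across, 36 mm high, brushed steel with two fine grooves; this point is its centre, z along its axis. Either solid (about 0.58 kg) or a closed hollow shell (about 0.16 kg), each within 15 percent; neither its looks nor its place shows which. May be absent (None).
- foot_e_mid (a point): steel furniture foot: an upright plain cylinder, 52 mm across, 36 mm high, brushed steel with two fine grooves; this point is its centre, z along its axis. Either solid (about 0.58 kg) or a closed hollow shell (about 0.16 kg), each within 15 percent; neither its looks nor its place shows which. May be absent (None).
- foot_f_mid (a point): steel furniture foot: an upright plain cylinder, 52 mm across, 36 mm high, brushed steel with two fine grooves; this point is its centre, z along its axis. Either solid (about 0.58 kg) or a closed hollow shell (about 0.16 kg), each within 15 percent; neither its looks nor its place shows which. May be absent (None).
- spacer_mid (a point): plain plywood spacer disc, 52 mm across, 12 mm thick, 22 g, lying flat; the point is its centre (6 mm up), z along its axis
- top_knob (a point): turned light-wood top, 45 g: a disc 52 mm across and 14 mm thick with a round knob on it, 24 mm across and 24 mm high (38 mm in all), standing knob up. The point is the centre of the knob, 27 mm above the underside of the disc; z points up out of the knob
- jig_seat (a point): gluing jig, fixed to the bench: a plywood base 120 x 120 x 12 mm with four upright wooden dowels, 8 mm thick with rounded ends, their tops 56 mm above the base. They stand on the diagonals of the base, 32.3 mm from its middle, and form a round pocket about 56.5 mm wide; between neighbouring dowels there is a clear gap 37 mm wide for a finger, in the directions of the jig's +x, -x, +y and -y. The point is the middle of the pocket on the top of the base, z up
- bin_floor (a point): deep grey plastic stock bin, fixed to the bench, outside 150 x 210 mm (x, y) and 65 mm high, walls and floor 4 mm thick. The point is the middle of its inner floor; y runs along its long side, z up
- tray_floor (a point): shallow light-wood tray with a grey lining, fixed to the bench, outside 150 x 190 mm (x, y) and 30 mm high, walls and floor 8 mm thick. The point is the middle of its inner floor; y runs along its long side, z up
- glue_mid (a point): bystander: white glue bottle, 56 mm across, 150 mm high, standing; its centre
- sander_mid (a point): bystander: cork sanding block, 100 x 60 x 29 mm; its centre
- offcut_mid (a point): bystander: small pine offcut, 36 x 24 x 20 mm, among the feet; its centre
- hinge_mid (a point): bystander: small folded brass hinge, 36 x 25 x 9 mm, among the feet; its centre
- clamp_mid (a point): bystander: black spring clamp lying flat, 150 x 60 mm, 18 mm high; near its middle
Mind the look-alikes: they are no part of the job. Leave any green or yellow look-alike of the part that bears foot_c_mid alone.

How it is judged:
By the outcome, as a careful person would: the job done as asked, in the order asked, and still so for the second after the job is handed in, with the robot touching nothing.
Of foot_a, foot_b, foot_c, foot_d, foot_e, foot_f only 4 to 6 are there at a start; the rules pass over those that are not, and their reading is None.
At some moment in a run one of foot_a, foot_b, foot_c, foot_d, foot_e, foot_f, spacer may be knocked a few centimetres aside while the robot is not near it.
Once in a run the grip may slacken for a moment while it holds something.
It also fails if it takes over 200 s, if anything falls off the work surface, if the arm or the gripper's body presses on something with over 40 N, if the wrist force passes 120 N, or if a joint passes its speed limit or range.

## Working session

There is one attempt and no reset: what is moved stays moved. The work goes in short steps, Python scripts to look and compute and a tool call to move; the robot and the scene stay as the last step left them, time stands still between calls to the robot, and variables do not carry over. Pictures are saved under pics/ and viewed, at most 14 in all, crops included, and the job is handed in when it is done.

Besides the shell and the picture viewer there is one more tool, called after ">>>" as name(argument=value, ...), one argument or row to a line, values as JSON. move_arm: Moves the arm, as the interface text tells. Its arguments: {"type":"object","properties":{"moves":{"type":"array","items":{"type":"array","items":{"type":"array","items":{"type":"number"}}}}},"required":["moves"]}

```bash
ls; mkdir -p pics
cat > h.py <<'E'
import numpy as np, cv2
from workcell import monitor, vision, job
from scipy.spatial.transform import Rotation as R
def cam(name):
    o=monitor.get_obs(); c=vision.camera(name)
    K=np.array(c["camera_matrix"],float)
    if name=="wrist":
        T=np.eye(4);T[:3,:3]=R.from_quat(o["tool_rot"]).as_matrix();T[:3,3]=o["eef_pos"]
        H=T@np.array(c["hand_eye"]);Rm,e=H[:3,:3],H[:3,3]
    else:
        e=np.array(c["eye"],float);a=np.array(c["attitude"],float)
        Rm=a if a.shape==(3,3) else R.from_quat(a).as_matrix()
    return c["color"],K,Rm,e,c
def ray(uv,z,K,Rm,e):
    uv=np.atleast_2d(uv).astype(float)
    d=np.c_[(uv[:,0]-K[0,2])/K[0,0],-(uv[:,1]-K[1,2])/K[1,1],-np.ones(len(uv))]@Rm.T
    return e+d*((z-e[2])/d[:,2])[:,None]
def proj(P,K,Rm,e):
    p=(np.atleast_2d(P)-e)@Rm
    return np.c_[K[0,0]*p[:,0]/-p[:,2]+K[0,2],K[1,1]*-p[:,1]/-p[:,2]+K[1,2]]
def save(n,img): cv2.imwrite("pics/"+n+".png",img[...,::-1])
E
python3 - <<'E'
from h import *
for n in("top","scene"):
    im,K,Rm,e,c=cam(n); save(n+"0",im); print(n,{k:(v if k!="color" else 0) for k,v in c.items()})
print(monitor.get_obs())
im=cam("top"); c=cam("wrist")[4]; print(c.keys(),c["hand_eye"],c["camera_matrix"])
E
```

```text
pics
top {'color': 0, 'camera_matrix': array([[524.79355959,   0.        , 287.30378244],
       [  0.        , 524.79355959, 211.11282243],
       [  0.        ,   0.        ,   1.        ]]), 'eye': array([0.34560807, 0.03273527, 1.1035592 ]), 'attitude': array([ 0.05922819, -0.05571436, -0.69842866,  0.71104524])}
scene {'color': 0, 'camera_matrix': array([[427.96983719,   0.        , 285.69776631],
       [  0.        , 427.96983719, 205.56542007],
       [  0.        ,   0.        ,   1.        ]]), 'eye': array([ 1.0326347 , -0.45141053,  0.76456118]), 'attitude': array([0.36083178, 0.15508671, 0.37788586, 0.83842162])}
{'clock': 0.1, 'joint_pos': array([-1.15500855e+00,  2.41335758e-01,  3.87302451e-03,  1.33518961e+00,
       -1.18621133e-05,  1.57078236e+00]), 'joint_vel': array([ 0.00014215, -0.00240456,  0.00130985,  0.00065129,  0.00018848,
       -0.00048822]), 'tau': array([ 4.08192818e-04, -3.73138368e+01,  2.53009540e+01,  1.08680935e-02,
       -3.46833005e-06,  3.25777464e-06]), 'eef_pos': array([ 0.20172805, -0.45689329,  0.23050828]), 'tool_rot': array([ 9.78465921e-01,  2.06406349e-01, -1.97337113e-04, -9.06801356e-04]), 'ft_force': array([ 0.11742941, -0.57236834, -0.01433285]), 'ft_torque': array([ 0.02822801, -0.01247201, -0.0368194 ]), 'grasp_force': 0.0, 'grip_width': 0.0855466886718465}
dict_keys(['color', 'camera_matrix', 'hand_eye']) [[ 5.57220712e-04  9.60987061e-01  2.76592767e-01  6.99721863e-02]
 [ 9.99999845e-01 -5.35214251e-04 -1.55053423e-04  6.42344031e-05]
 [-9.67942613e-07  2.76592811e-01 -9.60987210e-01 -1.41357037e-01]
 [ 0.00000000e+00  0.00000000e+00  0.00000000e+00  1.00000000e+00]] [[344.58012632   0.         278.68485821]
 [  0.         344.58012632 210.44715331]
 [  0.           0.           1.        ]]
```

View pics/top0.png

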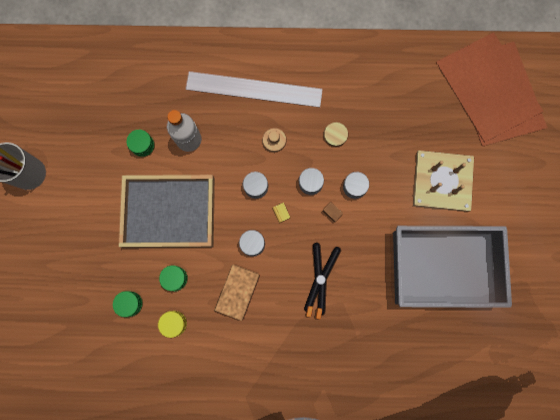

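View pics/scene0.png

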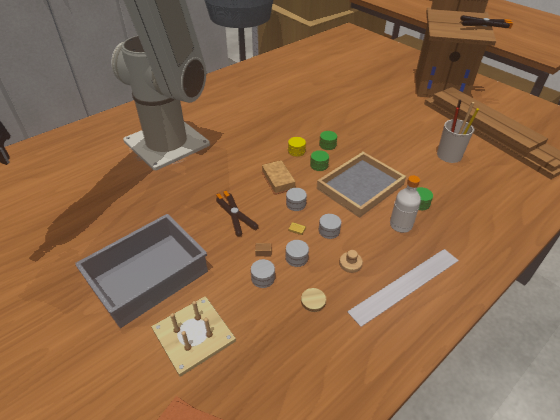

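Top view: robot base is at the bottom and +y points left. There are four bare steel feet at about (255,184), (312,180), (357,184) and (252,243). The spacer is at (336,134), the top at (274,140), the jig at (444,181), the bin at (452,267) and the tray at (167,211). 
Things that could be mistaken for feet are the green pucks (140,142), (172,278), (126,304), the yellow puck (171,324) and the glue bottle (183,130). For the spacer, the yellow puck and the white jig middle (444,181). I choose the four grey steel cylinders and the pale plywood disc.

```bash
cat > loc.py <<'E'
from h import *
def blobs(im,kind):
    hsv=cv2.cvtColor(im,cv2.COLOR_RGB2HSV); H,S,V=cv2.split(hsv)
    m={"steel":(S<60)&(V>110),"wood":(H>12)&(H<32)&(S>50)&(S<170)&(V>150)}[kind].astype(np.uint8)
    m=cv2.morphologyEx(m,cv2.MORPH_OPEN,np.ones((3,3)))
    n,l,s,c=cv2.connectedComponentsWithStats(m)
    return [(c[i],s[i],l==i) for i in range(1,n) if s[i][4]>60]
E
python3 - <<'E'
from loc import *
im,K,Rm,e,c=cam("top")
for k,z in(("steel",.036),("wood",.012)):
    for ce,s,m in blobs(im,k):
        print(k,ce.round(1),s[:5],ray(ce,z,K,Rm,e)[0].round(4))
crop=cv2.resize(im[110:320,110:520],None,fx=1.9,fy=1.9,interpolation=cv2.INTER_CUBIC); save("crop0",crop)
E
```

```text
steel [293.5  13.4] [    0     0   560    32 15506] [0.9611 0.0342 0.036 ]
steel [254.1  88.9] [ 186   72  136   35 2516] [0.7851 0.1157 0.036 ]
steel [182.3 128.1] [167 114  27  25 371] [0.695  0.2653 0.036 ]
steel [444.3 179.5] [430 166  29  29 588] [ 0.5931 -0.2857  0.036 ]
steel [311.2 179.5] [300 168  24  24 463] [ 0.5884 -0.0089  0.036 ]
steel [254.8 183.3] [243 172  25  24 466] [0.5782 0.1083 0.036 ]
steel [356.5 183.4] [345 172  24  24 469] [ 0.5817 -0.1031  0.036 ]
steel [195.1 197.2] [189 190  12  16  96] [0.5468 0.2312 0.036 ]
steel [178.2 198. ] [173 193  10  10  67] [0.5443 0.2661 0.036 ]
steel [201.6 206.7] [198 201  10  13  63] [0.5269 0.2169 0.036 ]
steel [131.2 217.8] [128 211   8  15  72] [0.5013 0.3609 0.036 ]
steel [184.5 218.4] [172 211  27  16 194] [0.502 0.251 0.036]
steel [446.2 269. ] [ 397  226  115   81 7038] [ 0.4079 -0.2839  0.036 ]
steel [251.3 242. ] [239 230  25  25 496] [0.4556 0.1121 0.036 ]
steel [320.5 279.2] [317 275   8   9  64] [ 0.3828 -0.0299  0.036 ]
wood [335.9 133.2] [325 122  23  23 423] [ 0.6971 -0.0619  0.012 ]
wood [274.2 138.4] [263 128  23  23 355] [0.6831 0.0711 0.012 ]
wood [444.1 180.2] [ 415  150   59   61 2247] [ 0.5973 -0.2923  0.012 ]
wood [163.7 209. ] [ 119  174   94   73 1254] [0.5246 0.3009 0.012 ]
wood [281.1 211.9] [273 203  17  19 205] [0.5229 0.0528 0.012 ]
wood [236.6 292. ] [ 216  266   42   53 1320] [0.3544 0.141  0.012 ]
wood [173.6 324.1] [165 313  18  23 314] [0.2874 0.2671 0.012 ]
```

View pics/crop0.png

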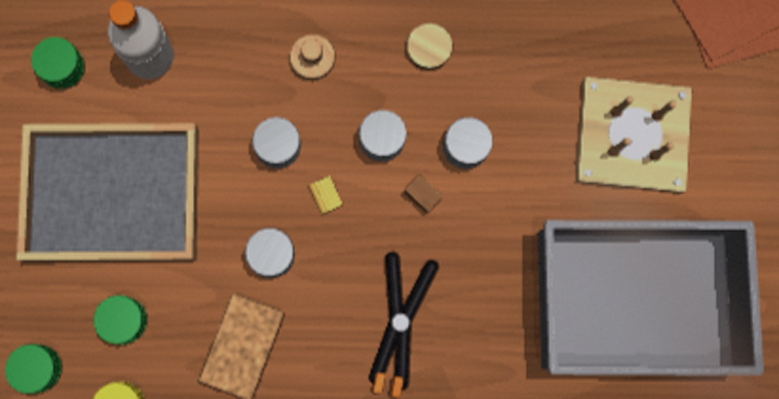

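The crop confirms four steel feet, the plain spacer, the knobbed top, and an empty jig with a white pad. I'll start moving towards the nearest foot, C at about (.582,-.103).

>>> move_arm(
  moves=[
    [[0.19, 0.177, -0.03, 33, 100], [0.19, 0.177, -0.03, 33, 100], [0.19, 0.177, -0.03, 33, 100], [0.19, 0.177, -0.03, 33, 100], [0.19, 0.177, -0.03, 33, 100]],
  ],
)

```text
clock: 0.88
eef_pos: [0.3939, -0.2776, 0.2007]
tool_rot: [0.878, 0.478, -0.0, -0.001]
ft_force: [-0.4, 0.0, 0.8]
grip_width: 0.0853
grasp_force: 0.0
```

>>> move_arm(
  moves=[
    [[0.19, 0.177, -0.04, 33.2, 100], [0.19, 0.177, -0.04, 33.2, 100], [0.19, 0.177, -0.04, 33.2, 100], [0.19, 0.177, -0.04, 33.2, 100], [0.19, 0.177, -0.04, 33.2, 100]],
  ],
)

```text
clock: 1.5
eef_pos: [0.5835, -0.1013, 0.1599]
tool_rot: [0.706, 0.708, -0.0, -0.0]
ft_force: [-1.5, -0.1, 0.4]
grip_width: 0.0857
grasp_force: 0.0
```

```bash
cat >> loc.py <<'E'
def st():
    o=monitor.get_obs(); r=R.from_quat(o["tool_rot"]).as_matrix()
    print("t%.2f"%o["clock"],"tcp",o["eef_pos"].round(4),"xyaw %.2f"%np.degrees(np.arctan2(r[1,0],r[0,0])),"zdir",r[:,2].round(3),"F",np.round(o["ft_force"],2),"w %.4f gf %.1f"%(o["grip_width"],o["grasp_force"]))
E
python3 - <<'E'
from loc import *
st()
im,K,Rm,e,c=cam("wrist"); save("w1",im)
for ce,s,m in blobs(im,"steel"): print(ce.round(1),s,ray(ce,.036,K,Rm,e)[0].round(4))
im,K,Rm,e,c=cam("top"); hs=cv2.cvtColor(im,cv2.COLOR_RGB2HSV)
# jig rect, bin, tray
m=[m for ce,s,m in blobs(im,"wood") if abs(ce[0]-444)<6 and abs(ce[1]-180)<6]
for mm in m:
    p=np.argwhere(mm)[:,::-1]; q=ray(p,.012,K,Rm,e)[:,:2].astype(np.float32); print("jig",cv2.minAreaRect(q))
mm=cv2.inRange(hs,(12,50,150),(32,170,255)).astype(bool); mm[:,:110]=0; mm[:,225:]=0; mm[:165]=0; mm[258:]=0
q=ray(np.argwhere(mm)[:,::-1],.030,K,Rm,e)[:,:2].astype(np.float32); print("tray",cv2.minAreaRect(q))
E
```

```text
t1.50 tcp [ 0.5835 -0.1013  0.1599] xyaw 90.22 zdir [-0.001  0.    -1.   ] F [-1.5  -0.09  0.38] w 0.0857 gf 0.0
[530.  57.] [ 492    0   68  113 5451] [0.7611 0.0066 0.036 ]
[287.   77.6] [ 252   40   70   76 4111] [ 0.5888 -0.0078  0.036 ]
[ 27.2 109.4] [ 15  98  25  24 470] [ 0.397  -0.0307  0.036 ]
[277.3 203. ] [ 246  172   64   63 3117] [ 0.5821 -0.1014  0.036 ]
[ 55.3 318. ] [   0  308  109   31 1805] [ 0.387 -0.207  0.036]
[128.7 319. ] [123 315  11  10  83] [ 0.4515 -0.2077  0.036 ]
[428.8 319. ] [425 315  10  10  79] [ 0.7159 -0.2064  0.036 ]
[246.9 332. ] [243 328   9   9  65] [ 0.5554 -0.2204  0.036 ]
[162.6 350.7] [159 342   8  18  96] [ 0.4785 -0.2405  0.036 ]
[292.9 363.5] [275 353  40  23 699] [ 0.597  -0.2538  0.036 ]
[ 76.8 411.6] [ 58 401  37  19 529] [ 0.3896 -0.3102  0.036 ]
tray ((0.5209603309631348, 0.292820543050766), (0.150329127907753, 0.19008421897888184), 1.667661428451538)
```

Wrist and top views agree on foot C at (.582,-.102), with the tool right above it. Next: descend, grip and lift to feel the weight.

>>> move_arm(
  moves=[
    [[0, 0, -0.05, 0, 100], [0, 0, -0.11, 0, 100], [0, 0, -0.14, 0, 100], [0, 0, -0.152, 0, 100], [0, 0, -0.152, 0, 100]],
  ],
)

```text
clock: 2.22
eef_pos: [0.5814, -0.1047, 0.0096]
tool_rot: [0.708, 0.707, -0.0, -0.0]
ft_force: [-0.2, 0.3, 0.4]
grip_width: 0.0856
grasp_force: 0.0
```

>>> move_arm(
  moves=[
    [[0, 0, 0, 0, 0], [0, 0, 0, 0, 0], [0, 0, 0, 0, 0], [0, 0, 0, 0, 0], [0, 0, 0, 0, 0]],
  ],
)

```text
clock: 2.85
eef_pos: [0.5836, -0.1038, 0.0115]
tool_rot: [0.707, 0.707, 0.001, 0.002]
ft_force: [-0.7, -0.6, 5.8]
grip_width: 0.05
grasp_force: 63.0
```

>>> move_arm(
  moves=[
    [[0, 0, 0.02, 0, 0], [0, 0, 0.05, 0, 0], [0, 0, 0.05, 0, 0], [0, 0, 0.05, 0, 0], [0, 0, 0.05, 0, 0]],
  ],
)

```text
clock: 3.48
eef_pos: [0.5808, -0.1031, 0.0578]
tool_rot: [0.707, 0.707, -0.001, -0.001]
ft_force: [-0.7, 0.3, -2.1]
grip_width: 0.05
grasp_force: 62.7
```

Foot C is hollow (about 2 N). Locating the bin and jig from the first top picture, where the arm was clear of them.

Run:
```python
from loc import *
st()
_,K,Rm,e,c=cam("top"); im=cv2.imread("pics/top0.png")[...,::-1].copy(); H,S,V=cv2.split(cv2.cvtColor(im,cv2.COLOR_RGB2HSV))
m=((S<60)&(V>40)); m[:222]=0;m[315:]=0;m[:,:390]=0;m[:,516:]=0
m=cv2.morphologyEx(m.astype(np.uint8),cv2.MORPH_OPEN,np.ones((3,3)))
n,l,s,_=cv2.connectedComponentsWithStats(m); i=1+np.argmax(s[1:,4]); print(s[i])
cs=cv2.findContours((l==i).astype(np.uint8),0,2)[0][0][:,0,:]
print("bin rim",cv2.minAreaRect(ray(cs,.065,K,Rm,e)[:,:2].astype(np.float32)))
m=((H>12)&(H<32)&(S>50)&(V>120)); m[:145]=0;m[215:]=0;m[:,:408]=0;m[:,480:]=0
m=cv2.morphologyEx(m.astype(np.uint8),cv2.MORPH_OPEN,np.ones((3,3)))
n,l,s,_=cv2.connectedComponentsWithStats(m); i=1+np.argmax(s[1:,4]); print(s[i])
cs=cv2.findContours((l==i).astype(np.uint8),0,2)[0][0][:,0,:]
print("jig",cv2.minAreaRect(ray(cs,.012,K,Rm,e)[:,:2].astype(np.float32)))
b=[ce for ce,s,m in blobs(im,"steel") if abs(ce[0]-444)<4 and abs(ce[1]-180)<5]; print("white",[ray(q,.012,K,Rm,e) for q in b])
st()
```

```text
t3.48 tcp [ 0.5808 -0.1031  0.0578] xyaw 90.03 zdir [-0.003  0.001 -1.   ] F [-0.73  0.28 -2.12] w 0.0500 gf 62.7
[ 396  226  116   82 8695]
bin rim ((0.4122926592826843, -0.2881433367729187), (0.15889975428581238, 0.22170516848564148), 1.0149438381195068)
[ 415  150   59   61 2335]
jig ((0.598181962966919, -0.2923022210597992), (0.12014444172382355, 0.12180159986019135), 84.84977722167969)
white [array([[ 0.59869022, -0.29293155,  0.012     ]])]
t3.52 tcp [ 0.5809 -0.1032  0.0578] xyaw 90.03 zdir [-0.003  0.    -1.   ] F [ 0.45  1.05 -0.7 ] w 0.0499 gf 62.7
```

>>> move_arm(
  moves=[
    [[0, 0, 0.05, 0, 0], [0, 0, 0.075, 0, 0], [0, -0.05, 0.075, 0, 0], [-0.05, -0.08, 0.075, 0, 0], [-0.09, -0.12, 0.075, 0, 0]],
  ],
)

```text
clock: 4.15
eef_pos: [0.49, -0.2236, 0.1328]
tool_rot: [0.707, 0.708, -0.001, -0.001]
ft_force: [1.1, -1.1, -1.8]
grip_width: 0.0503
grasp_force: 63.4
```

>>> move_arm(
  moves=[
    [[-0.04, -0.045, 0, 0, 0], [-0.08, -0.09, 0, 0, 0], [-0.082, -0.128, 0, 0, 0], [-0.082, -0.128, 0, 0, 0], [-0.082, -0.128, 0, 0, 0]],
  ],
)

```text
clock: 4.78
eef_pos: [0.4095, -0.3507, 0.1334]
tool_rot: [0.707, 0.707, 0.0, -0.001]
ft_force: [0.3, -0.0, -2.0]
grip_width: 0.0501
grasp_force: 63.5
```

Run:
```python
from loc import *
st(); cam("top"); st(); im,K,Rm,e,c=cam("wrist"); save("w2",im); st()
im,K,Rm,e,c=cam("top"); save("t2",im)
```

```text
t4.78 tcp [ 0.4095 -0.3507  0.1334] xyaw 90.01 zdir [-0.001  0.002 -1.   ] F [ 0.31 -0.03 -1.97] w 0.0501 gf 63.5
t4.83 tcp [ 0.4098 -0.3503  0.1336] xyaw 90.07 zdir [-0.001  0.002 -1.   ] F [ 0.04 -0.46 -1.66] w 0.0501 gf 63.5
t4.88 tcp [ 0.41   -0.3502  0.1338] xyaw 90.10 zdir [-0.001  0.001 -1.   ] F [-0.2   0.34 -1.78] w 0.0501 gf 63.5
```

View pics/w2.png

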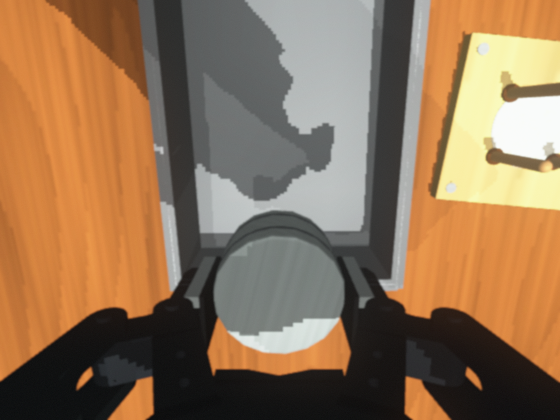

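The foot is held at (280,290) and the bin is below it. Its near rim is at row ~285, between columns ~178 and 400. I'll work out the rim in metres.

Run:
```python
from loc import *
im,K,Rm,e,c=cam("wrist")
print(ray([[172,285],[404,287],[152,100],[424,100]],.065,K,Rm,e).round(3))
print("inner floor corners",ray([[201,234],[367,233]],.004,K,Rm,e).round(3))
print("jig corners",ray([[472,34],[437,197]],.012,K,Rm,e).round(3))
```

```text
[[ 0.338 -0.393  0.065]
 [ 0.495 -0.394  0.065]
 [ 0.336 -0.274  0.065]
 [ 0.494 -0.273  0.065]]
inner floor corners [[ 0.345 -0.379  0.004]
 [ 0.484 -0.377  0.004]]
jig corners [[ 0.544 -0.228  0.012]
 [ 0.534 -0.344  0.012]]
```

>>> move_arm(
  moves=[
    [[0.004, 0.013, -0.03, 0, 0], [0.004, 0.013, -0.09, 0, 0], [0.004, 0.013, -0.116, 0, 0], [0.004, 0.013, -0.117, 0, 0], [0.004, 0.013, -0.117, 0, 85]],
  ],
)

```text
clock: 5.6
eef_pos: [0.4149, -0.3383, 0.0181]
tool_rot: [0.707, 0.708, 0.0, 0.001]
ft_force: [0.2, -0.2, 0.1]
grip_width: 0.067
grasp_force: 0.0
```

>>> move_arm(
  moves=[
    [[0, 0, 0, 0, 85], [0, 0, 0, 0, 85], [0, 0, 0.06, 0, 85], [0, 0, 0.12, 0, 85], [0, 0, 0.13, 0, 100]],
  ],
)

```text
clock: 6.22
eef_pos: [0.4167, -0.3407, 0.153]
tool_rot: [0.707, 0.707, 0.001, 0.005]
ft_force: [-0.4, -1.0, 0.3]
grip_width: 0.0854
grasp_force: 0.0
```

>>> move_arm(
  moves=[
    [[0.05, 0.06, 0, 0, 100], [0.1, 0.11, 0, 0, 100], [0.14, 0.17, 0, 0, 100], [0.174, 0.22, 0, 0, 100], [0.174, 0.275, 0, 0, 100]],
  ],
)

```text
clock: 6.85
eef_pos: [0.5852, -0.0813, 0.1465]
tool_rot: [0.707, 0.707, 0.0, 0.0]
ft_force: [1.0, -1.2, 0.2]
grip_width: 0.0857
grasp_force: 0.0
```

```bash
cat >> loc.py <<'E'
def feet():
    for n in("top","wrist"):
        im,K,Rm,e,c=cam(n)
        if n=="top": T=im
        for k,z in(("steel",.036),("wood",.012)):
            for ce,s,m in blobs(im,k):
                P=ray(ce,z,K,Rm,e)[0]
                x0,y0,w,h,a=s
                if .8<w/h<1.25 and .65<a/(w*h)<.9 and x0>0 and y0>0 and x0+w<560 and y0+h<420 and .04<w*abs(ray(ce+[[1,0]],z,K,Rm,e)[0]-P).max()<.06:
                    print(n,k,ce.round(1),P[:2].round(4))
    return T
E
python3 - <<'E'
from loc import *
st(); save("t3",feet())
E
```

```text
t6.85 tcp [ 0.5852 -0.0813  0.1465] xyaw 89.99 zdir [ 0.001 -0.    -1.   ] F [ 0.96 -1.15  0.21] w 0.0857 gf 0.0
top steel [254.7 183.2] [0.5785 0.1086]
top steel [251.2 241.9] [0.4557 0.1122]
top wood [334.1 132.8] [ 0.698  -0.0581]
top wood [274.3 138.5] [0.683  0.0707]
wrist steel [284.2 119.4] [ 0.5888 -0.0076]
wrist wood [414.7 187.1] [ 0.6967 -0.0604]
```

>>> move_arm(
  moves=[
    [[0.001, 0.055, 0, 0, 100], [0.001, 0.055, -0.03, 0, 100], [0.001, 0.055, -0.08, 0, 100], [0.001, 0.055, -0.125, 0, 100], [0.001, 0.055, -0.1335, 0, 100]],
  ],
)

```text
clock: 7.58
eef_pos: [0.5808, -0.0282, 0.0101]
tool_rot: [0.707, 0.707, -0.003, -0.003]
ft_force: [-0.1, -0.5, -0.7]
grip_width: 0.0855
grasp_force: 0.0
```

>>> move_arm(
  moves=[
    [[0, 0, 0, 0, 100], [0, 0, 0, 0, 0], [0, 0, 0, 0, 0], [0, 0, 0, 0, 0], [0, 0, 0, 0, 0]],
  ],
)

```text
clock: 8.2
eef_pos: [0.5876, -0.0281, 0.017]
tool_rot: [0.707, 0.707, 0.002, 0.003]
ft_force: [-0.2, -1.1, 7.6]
grip_width: 0.0441
grasp_force: 55.6
```

>>> move_arm(
  moves=[
    [[0, 0, 0.02, 0, 0], [0, 0, 0.05, 0, 0], [0, 0, 0.05, 0, 0], [0, 0, 0.05, 0, 0], [0, 0, 0.05, 0, 0]],
  ],
)

```text
clock: 8.82
eef_pos: [0.5831, -0.0278, 0.062]
tool_rot: [0.707, 0.707, -0.001, -0.001]
ft_force: [0.7, -0.2, -5.5]
grip_width: 0.044
grasp_force: 57.6
```

>>> move_arm(
  moves=[
    [[0, 0, 0, 0, 0], [0, 0, 0, 0, 0]],
  ],
)

```text
clock: 9.07
eef_pos: [0.5843, -0.0278, 0.0631]
tool_rot: [0.707, 0.707, -0.0, -0.0]
ft_force: [0.3, 0.1, -6.0]
grip_width: 0.044
grasp_force: 57.6
```

Foot A is solid (about 5.8 N), but I gripped it 20 mm off centre because the move was clipped. I'll set it back down as the pattern weight and go on to foot B.

>>> move_arm(
  moves=[
    [[0, 0, -0.03, 0, 0], [0, 0, -0.048, 0, 0], [0, 0, -0.049, 0, 0], [0, 0, -0.049, 0, 100], [0, 0, -0.049, 0, 100]],
  ],
)

```text
clock: 9.7
eef_pos: [0.5858, -0.0275, 0.0158]
tool_rot: [0.707, 0.707, 0.001, 0.001]
ft_force: [-0.7, -0.8, 0.3]
grip_width: 0.0588
grasp_force: 0.0
```

>>> move_arm(
  moves=[
    [[0, 0, 0, 0, 100], [0, 0, 0.06, 0, 100], [0, 0, 0.12, 0, 100], [0, 0.04, 0.14, 0, 100], [0, 0.08, 0.14, 0, 100]],
  ],
)

```text
clock: 10.32
eef_pos: [0.5867, 0.053, 0.1584]
tool_rot: [0.707, 0.707, 0.003, 0.002]
ft_force: [-0.4, 0.2, 0.2]
grip_width: 0.0856
grasp_force: 0.0
```

>>> move_arm(
  moves=[
    [[0, 0.02, 0, 0, 100], [0, 0.02, 0, 0, 100]],
  ],
)

```text
clock: 10.58
eef_pos: [0.5843, 0.0733, 0.1544]
tool_rot: [0.706, 0.708, -0.0, -0.0]
ft_force: [0.0, -0.8, 0.1]
grip_width: 0.0853
grasp_force: 0.0
```

Run:
```python
from loc import *
st(); save("t4",feet())
```

```text
t10.57 tcp [0.5843 0.0733 0.1544] xyaw 90.17 zdir [-0.001 -0.    -1.   ] F [ 0.03 -0.83  0.11] w 0.0853 gf 0.0
top wood [335.7 133.2] [ 0.697  -0.0615]
wrist steel [108.7 151.3] [0.4568 0.1132]
wrist steel [271.8 156.1] [0.5787 0.1099]
wrist steel [279.6 280.5] [0.5849 0.0069]
wrist wood [394.5 197.2] [0.682  0.0725]
```

>>> move_arm(
  moves=[
    [[-0.006, 0.036, 0, 0, 100], [-0.006, 0.036, -0.04, 0, 100], [-0.006, 0.036, -0.09, 0, 100], [-0.006, 0.036, -0.13, 0, 100], [-0.006, 0.036, -0.141, 0, 100]],
  ],
)

```text
clock: 11.3
eef_pos: [0.576, 0.1062, 0.0105]
tool_rot: [0.708, 0.707, -0.003, -0.002]
ft_force: [-0.2, 0.1, -0.4]
grip_width: 0.0854
grasp_force: 0.0
```

>>> move_arm(
  moves=[
    [[0, 0, 0, 0, 100], [0, 0, 0, 0, 0], [0, 0, 0, 0, 0], [0, 0, 0, 0, 0], [0, 0, 0, 0, 0]],
  ],
)

```text
clock: 11.92
eef_pos: [0.5804, 0.1084, 0.0162]
tool_rot: [0.707, 0.707, 0.002, 0.001]
ft_force: [0.2, -0.8, 5.1]
grip_width: 0.0499
grasp_force: 62.8
```

>>> move_arm(
  moves=[
    [[0, 0, 0.02, 0, 0], [0, 0, 0.06, 0, 0], [0, 0, 0.1, 0, 0], [0, 0, 0.1, 0, 0], [0, 0, 0.1, 0, 0]],
  ],
)

```text
clock: 12.55
eef_pos: [0.5781, 0.1082, 0.1134]
tool_rot: [0.707, 0.707, -0.0, -0.0]
ft_force: [-0.3, -0.5, -2.2]
grip_width: 0.0497
grasp_force: 62.8
```

>>> move_arm(
  moves=[
    [[0, 0, 0, 0, 0], [0, 0, 0, 0, 0]],
  ],
)

```text
clock: 12.8
eef_pos: [0.5777, 0.108, 0.1123]
tool_rot: [0.707, 0.707, -0.001, -0.001]
ft_force: [0.2, -0.0, -2.2]
grip_width: 0.0501
grasp_force: 62.8
```

Foot B is hollow, so it goes to the bin at (.415,-.272).

>>> move_arm(
  moves=[
    [[-0.02, -0.05, 0.02, 0, 0], [-0.04, -0.1, 0.02, 0, 0], [-0.06, -0.15, 0.02, 0, 0], [-0.08, -0.2, 0.02, 0, 0], [-0.08, -0.2, 0.02, 0, 0]],
  ],
)

```text
clock: 13.42
eef_pos: [0.4967, -0.0948, 0.1332]
tool_rot: [0.709, 0.705, -0.001, -0.001]
ft_force: [0.9, 0.6, -1.8]
grip_width: 0.0499
grasp_force: 62.8
```

>>> move_arm(
  moves=[
    [[-0.02, -0.045, 0, 0, 0], [-0.04, -0.09, 0, 0, 0], [-0.06, -0.135, 0, 0, 0], [-0.083, -0.18, 0, 0, 0], [-0.083, -0.18, 0, 0, 0]],
  ],
)

```text
clock: 14.05
eef_pos: [0.4148, -0.2737, 0.1334]
tool_rot: [0.709, 0.706, -0.0, -0.0]
ft_force: [-0.3, -0.1, -2.1]
grip_width: 0.0499
grasp_force: 62.9
```

Run:
```python
from loc import *
st(); im,K,Rm,e,c=cam("wrist"); save("w5",im)
```

```text
t14.05 tcp [ 0.4148 -0.2737  0.1334] xyaw 89.76 zdir [-0.  0. -1.] F [-0.32 -0.07 -2.14] w 0.0499 gf 62.9
```

>>> move_arm(
  moves=[
    [[0, 0, -0.04, 0, 0], [0, 0, -0.09, 0, 0], [0, 0, -0.113, 0, 0], [0, 0, -0.113, 0, 0], [0, 0, -0.113, 0, 85]],
  ],
)

```text
clock: 14.72
eef_pos: [0.417, -0.2708, 0.021]
tool_rot: [0.706, 0.708, 0.0, 0.0]
ft_force: [-0.2, -0.3, -0.6]
grip_width: 0.0663
grasp_force: 0.0
```

>>> move_arm(
  moves=[
    [[0, 0, 0, 0, 85], [0, 0, 0, 0, 85], [0, 0, 0.06, 0, 85], [0, 0, 0.12, 0, 85], [0, 0, 0.13, 0, 100]],
  ],
)

```text
clock: 15.35
eef_pos: [0.4186, -0.2738, 0.1561]
tool_rot: [0.707, 0.707, 0.001, 0.005]
ft_force: [-0.3, 0.4, 0.5]
grip_width: 0.0855
grasp_force: 0.0
```

>>> move_arm(
  moves=[
    [[0.01, 0.05, 0, 0, 100], [0.01, 0.1, 0, 0, 100], [0.02, 0.15, 0, 0, 100], [0.02, 0.2, 0, 0, 100], [0.02, 0.2, 0, 0, 100]],
  ],
)

```text
clock: 15.98
eef_pos: [0.4349, -0.069, 0.1503]
tool_rot: [0.705, 0.709, -0.0, -0.001]
ft_force: [0.4, -0.7, 0.4]
grip_width: 0.0857
grasp_force: 0.0
```

>>> move_arm(
  moves=[
    [[0.02, 0.05, 0, 0, 100], [0.02, 0.1, 0, 0, 100], [0.02, 0.15, 0, 0, 100], [0.02, 0.15, 0, 0, 100], [0.02, 0.15, 0, 0, 100]],
  ],
)

```text
clock: 16.6
eef_pos: [0.4556, 0.0772, 0.1504]
tool_rot: [0.707, 0.707, -0.001, 0.0]
ft_force: [-0.1, 0.5, -0.6]
grip_width: 0.0857
grasp_force: 0.0
```

Run:
```python
from loc import *
st(); T=feet(); save("t6",T); save("t6c",cv2.resize(T[140:320,230:520],None,fx=2.5,fy=2.5))
```

```text
t16.60 tcp [0.4556 0.0772 0.1504] xyaw 89.99 zdir [-0.001 -0.001 -1.   ] F [-0.11  0.48 -0.57] w 0.0857 gf 0.0
top wood [335.8 133.3] [ 0.6969 -0.0619]
wrist steel [278.9 157.7] [0.4556 0.1138]
```

View pics/t6c.png

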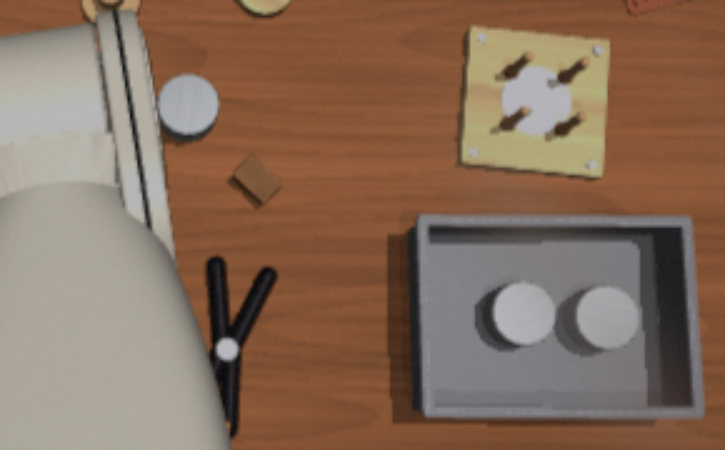

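Both binned feet stand upright side by side, and foot A is at crop (188,106). The sanding block is close to foot D, so I'll grip D with a 30° turn and a narrower opening.

>>> move_arm(
  moves=[
    [[0, 0.036, 0, 10, 82], [0, 0.036, 0, 20, 82], [0, 0.036, 0, 30, 82], [0, 0.036, -0.04, 30, 82], [0, 0.036, -0.08, 30, 82]],
  ],
)

```text
clock: 17.32
eef_pos: [0.4567, 0.1127, 0.0705]
tool_rot: [0.501, 0.865, 0.001, 0.001]
ft_force: [0.6, 0.6, 0.7]
grip_width: 0.0697
grasp_force: 0.0
```

>>> move_arm(
  moves=[
    [[0, 0, -0.04, 0, 82], [0, 0, -0.056, 0, 82], [0, 0, -0.056, 0, 82], [0, 0, -0.056, 0, 0], [0, 0, -0.056, 0, 0]],
  ],
)

```text
clock: 17.95
eef_pos: [0.4566, 0.1136, 0.0161]
tool_rot: [0.5, 0.866, 0.0, 0.001]
ft_force: [-0.0, -1.7, 3.6]
grip_width: 0.0501
grasp_force: 63.1
```

>>> move_arm(
  moves=[
    [[0, 0, 0, 0, 0], [0, 0, 0, 0, 0], [0, 0, 0.03, 0, 0], [0, 0, 0.08, 0, 0], [0, 0, 0.1, 0, 0]],
  ],
)

```text
clock: 18.58
eef_pos: [0.457, 0.1148, 0.1172]
tool_rot: [0.5, 0.866, 0.002, 0.001]
ft_force: [1.2, -0.0, -4.8]
grip_width: 0.0503
grasp_force: 65.1
```

>>> move_arm(
  moves=[
    [[0, 0, 0, 0, 0], [0, 0, 0, 0, 0]],
  ],
)

```text
clock: 18.82
eef_pos: [0.4544, 0.114, 0.1134]
tool_rot: [0.5, 0.866, -0.001, -0.001]
ft_force: [-0.8, -0.2, -4.6]
grip_width: 0.0498
grasp_force: 65.0
```

Foot D is solid and goes to the tray.

>>> move_arm(
  moves=[
    [[0.015, 0.045, 0.01, -10, 0], [0.03, 0.09, 0.01, -20, 0], [0.05, 0.135, 0.01, -30, 0], [0.066, 0.179, 0.01, -30, 0], [0.066, 0.179, 0.01, -30, 0]],
  ],
)

```text
clock: 19.45
eef_pos: [0.5214, 0.2961, 0.1217]
tool_rot: [0.706, 0.709, -0.001, -0.001]
ft_force: [-0.2, -1.4, -5.0]
grip_width: 0.0497
grasp_force: 65.0
```

>>> move_arm(
  moves=[
    [[0, 0, -0.04, 0, 0], [0, 0, -0.08, 0, 0], [0, 0, -0.098, 0, 0], [0, 0, -0.099, 0, 0], [0, 0, -0.099, 0, 0]],
  ],
)

```text
clock: 20.08
eef_pos: [0.5207, 0.2921, 0.0245]
tool_rot: [0.707, 0.707, -0.001, -0.0]
ft_force: [0.7, 0.2, -4.4]
grip_width: 0.0497
grasp_force: 69.4
```

Run:
```python
from loc import *
st();
```

```text
t20.07 tcp [0.5207 0.2921 0.0245] xyaw 89.99 zdir [-0.002 -0.002 -1.   ] F [ 0.66  0.19 -4.36] w 0.0497 gf 69.4
```

>>> move_arm(
  moves=[
    [[0, 0, -0.002, 0, 0], [0, 0, -0.002, 0, 0], [0, 0, -0.002, 0, 80], [0, 0, -0.002, 0, 80], [0, 0, -0.002, 0, 80]],
  ],
)

```text
clock: 20.7
eef_pos: [0.5223, 0.2936, 0.0247]
tool_rot: [0.707, 0.707, 0.001, 0.0]
ft_force: [0.3, 0.7, -0.4]
grip_width: 0.0681
grasp_force: 0.0
```

>>> move_arm(
  moves=[
    [[0, 0, 0.04, 0, 80], [0, 0, 0.09, 0, 80], [0, 0, 0.13, 0, 80], [0, 0, 0.13, 0, 100], [0.01, -0.04, 0.13, 0, 100]],
  ],
)

```text
clock: 21.32
eef_pos: [0.5315, 0.255, 0.154]
tool_rot: [0.705, 0.709, 0.001, 0.0]
ft_force: [-0.2, -0.5, -1.1]
grip_width: 0.0852
grasp_force: 0.0
```

>>> move_arm(
  moves=[
    [[0.01, -0.05, 0, 0, 100], [0.02, -0.1, 0, 0, 100], [0.03, -0.15, 0, 0, 100], [0.04, -0.2, 0, 0, 100], [0.04, -0.2, 0, 0, 100]],
  ],
)

```text
clock: 21.95
eef_pos: [0.5716, 0.0496, 0.1528]
tool_rot: [0.709, 0.705, -0.001, -0.0]
ft_force: [0.1, 0.8, -0.5]
grip_width: 0.0853
grasp_force: 0.0
```

>>> move_arm(
  moves=[
    [[0.01, -0.03, 0, 0, 100], [0.014, -0.082, 0, 0, 100], [0.014, -0.082, 0, 0, 100], [0.014, -0.082, 0, 0, 100]],
  ],
)

```text
clock: 22.45
eef_pos: [0.5852, -0.0279, 0.1532]
tool_rot: [0.707, 0.707, -0.0, -0.001]
ft_force: [-0.1, 0.3, -0.2]
grip_width: 0.0852
grasp_force: 0.0
```

Run:
```python
from loc import *
st(); T=feet(); save("t7",T)
```

```text
t22.45 tcp [ 0.5852 -0.0279  0.1532] xyaw 90.05 zdir [-0.001  0.001 -1.   ] F [-0.13  0.33 -0.22] w 0.0852 gf 0.0
top steel [164.6 207.9] [0.5232 0.2931]
wrist steel [278.6 162.7] [0.5849 0.0055]
wrist wood [405.8  70.5] [0.6819 0.0728]
wrist wood [406.9 234.6] [ 0.6966 -0.0603]
```

View pics/t7.png

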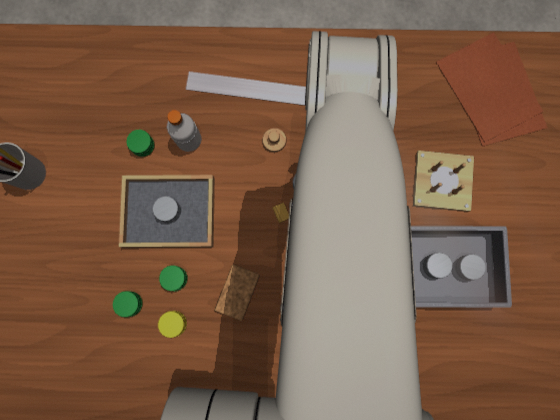

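The solid foot is in the tray at (165,208) and the other things haven't moved. Now centre foot A: squeeze it once along x, then again along the jig's y (turn −95°).

>>> move_arm(
  moves=[
    [[0, 0.033, 0, 0, 100], [0, 0.033, -0.04, 0, 100], [0, 0.033, -0.09, 0, 100], [0, 0.033, -0.13, 0, 100], [0, 0.033, -0.137, 0, 100]],
  ],
)

```text
clock: 23.18
eef_pos: [0.5826, 0.0057, 0.0138]
tool_rot: [0.706, 0.708, -0.002, -0.002]
ft_force: [0.4, -0.8, 0.4]
grip_width: 0.0854
grasp_force: 0.0
```

>>> move_arm(
  moves=[
    [[0, 0, 0, 0, 100], [0, 0, 0, 0, 0], [0, 0, 0, 0, 0], [0, 0, 0, 0, 0], [0, 0, 0, 0, 0]],
  ],
)

```text
clock: 23.8
eef_pos: [0.5866, 0.0042, 0.0191]
tool_rot: [0.707, 0.707, 0.001, 0.001]
ft_force: [-2.9, 0.1, 6.2]
grip_width: 0.05
grasp_force: 62.7
```

>>> move_arm(
  moves=[
    [[0, 0, 0, 0, 100], [0, 0, 0, 0, 100], [0, 0, 0, 0, 100], [0, 0, 0.05, 0, 100], [0, 0, 0.07, 0, 100]],
  ],
)

```text
clock: 24.42
eef_pos: [0.5872, 0.0042, 0.0893]
tool_rot: [0.707, 0.707, 0.001, 0.001]
ft_force: [0.4, -0.2, 0.0]
grip_width: 0.0856
grasp_force: 0.0
```

>>> move_arm(
  moves=[
    [[0, 0, 0, -10, 100], [0, 0, 0, -20, 100], [0, 0, 0, -30, 100], [0, 0, 0, -40, 100], [0, 0, 0, -50, 100]],
  ],
)

```text
clock: 25.05
eef_pos: [0.5856, 0.0042, 0.0866]
tool_rot: [0.941, 0.339, -0.0, -0.0]
ft_force: [-0.1, -0.2, 0.0]
grip_width: 0.0851
grasp_force: 0.0
```

>>> move_arm(
  moves=[
    [[0, 0, 0, -10, 100], [0, 0, 0, -20, 100], [0, 0, 0, -30, 100], [0, 0, 0, -40, 100], [0, 0, 0, -45.15, 100]],
  ],
)

```text
clock: 25.68
eef_pos: [0.5846, -0.0204, 0.0866]
tool_rot: [1.0, -0.022, -0.0, -0.011]
ft_force: [-0.6, -0.3, -1.6]
grip_width: 0.0852
grasp_force: 0.0
```

Run:
```python
from loc import *
st(); im,K,Rm,e,c=cam("wrist"); save("w8",im)
for ce,s,m in blobs(im,"steel"): print(ce.round(1),s,ray(ce,.036,K,Rm,e)[0].round(4))
st()
```

```text
t25.68 tcp [ 0.5846 -0.0204  0.0866] xyaw -2.55 zdir [ 0.     0.022 -1.   ] F [-0.55 -0.26 -1.63] w 0.0852 gf 0.0
[370.8   9.2] [343   0  45  27 600] [ 0.7009 -0.0702  0.036 ]
[356.2  37.2] [ 308   11   77   49 1191] [ 0.6887 -0.0632  0.036 ]
[239.1 228.9] [ 197  188   85   83 5562] [0.5889 0.0037 0.036 ]
[428.8 318.4] [424 313  13  13 125] [ 0.525  -0.1117  0.036 ]
[128.1 318.8] [121 314  13  12 113] [0.5304 0.08   0.036 ]
t25.73 tcp [ 0.5842 -0.0246  0.0866] xyaw -2.92 zdir [ 0.     0.019 -1.   ] F [-0.8  -1.78  0.8 ] w 0.0851 gf 0.0
```

>>> move_arm(
  moves=[
    [[0, 0, 0, 0, 100], [0, 0, 0, 0, 100]],
  ],
)

```text
clock: 25.98
eef_pos: [0.5844, -0.0212, 0.0867]
tool_rot: [1.0, -0.023, -0.0, -0.011]
ft_force: [-0.3, -0.0, 0.6]
grip_width: 0.0852
grasp_force: 0.0
```

Run:
```python
from loc import *
st(); print(monitor.get_obs()["joint_pos"].round(3))
```

```text
t25.98 tcp [ 0.5844 -0.0212  0.0867] xyaw -2.65 zdir [ 0.     0.021 -1.   ] F [-0.28 -0.02  0.55] w 0.0852 gf 0.0
[-4.700e-02  5.030e-01  2.000e-03  1.070e+00  2.100e-02  3.141e+00]
```

Joint 6 hit its limit (3.14), so at foot A I'll grip at yaw ≈ +2° and do the last −7° turn near the jig.

>>> move_arm(
  moves=[
    [[0, 0, 0, 5, 100], [0, 0, 0, 5, 100], [0, 0, 0, 5, 100]],
  ],
)

```text
clock: 26.35
eef_pos: [0.5844, -0.0212, 0.0868]
tool_rot: [1.0, 0.02, -0.0, -0.01]
ft_force: [-0.3, -0.1, 0.2]
grip_width: 0.0855
grasp_force: 0.0
```

Run:
```python
from loc import *
st(); print(monitor.get_obs()["joint_pos"].round(3))
im,K,Rm,e,c=cam("wrist")
for ce,s,m in blobs(im,"steel"):
  if s[4]>3000: print(ce.round(1),s,ray(ce,.036,K,Rm,e)[0].round(4))
```

```text
t26.35 tcp [ 0.5844 -0.0212  0.0868] xyaw 2.29 zdir [-0.001  0.021 -1.   ] F [-0.27 -0.12  0.17] w 0.0855 gf 0.0
[-0.047  0.505  0.004  1.072  0.021  3.055]
[237.9 225.4] [ 195  185   86   82 5575] [0.5888 0.0039 0.036 ]
```

The limit left a small 1.2° tool tilt. I'll turn back to yaw 90° and see if a gentle push to the reach limit (outward tilt) cancels it.

>>> move_arm(
  moves=[
    [[0, 0, 0.04, 10, 100], [0, 0, 0.08, 20, 100], [0, 0, 0.08, 30, 100], [0, 0, 0.08, 40, 100], [0, 0, 0.08, 50, 100]],
  ],
)

```text
clock: 27.02
eef_pos: [0.5845, -0.0215, 0.167]
tool_rot: [0.896, 0.443, -0.005, -0.009]
ft_force: [0.0, -0.3, -0.2]
grip_width: 0.0858
grasp_force: 0.0
```

>>> move_arm(
  moves=[
    [[0.02, 0, 0, 10, 100], [0.06, 0, 0, 20, 100], [0.1, 0, 0, 30, 100], [0.12, 0, 0, 38, 100], [0.12, 0, 0, 38, 100]],
  ],
)

```text
clock: 27.65
eef_pos: [0.7052, -0.0214, 0.1655]
tool_rot: [0.706, 0.709, -0.008, -0.007]
ft_force: [0.0, 0.6, 0.7]
grip_width: 0.0853
grasp_force: 0.0
```

Run:
```python
from loc import *
st(); print(monitor.get_obs()["joint_pos"].round(3))
```

```text
t27.65 tcp [ 0.7052 -0.0214  0.1655] xyaw 90.23 zdir [-0.022 -0.001 -1.   ] F [0.02 0.56 0.74] w 0.0853 gf 0.0
[-3.000e-02  7.190e-01  5.920e-01  1.466e+00 -1.000e-03  1.537e+00]
```

>>> move_arm(
  moves=[
    [[0.02, 0, 0, 0, 100], [0.02, 0, 0, 0, 100]],
  ],
)

```text
clock: 27.9
eef_pos: [0.7242, -0.0216, 0.1663]
tool_rot: [0.706, 0.708, -0.008, -0.007]
ft_force: [0.2, -0.1, -0.1]
grip_width: 0.0852
grasp_force: 0.0
```

>>> move_arm(
  moves=[
    [[0.02, 0, 0, 0, 100], [0.02, 0, 0, 0, 100]],
  ],
)

```text
clock: 28.15
eef_pos: [0.744, -0.0217, 0.1664]
tool_rot: [0.706, 0.709, -0.008, -0.007]
ft_force: [0.2, 0.1, 0.9]
grip_width: 0.0855
grasp_force: 0.0
```

Run:
```python
from loc import *
st(); print(monitor.get_obs()["joint_pos"].round(3))
```

```text
t28.15 tcp [ 0.744  -0.0217  0.1664] xyaw 90.25 zdir [-0.022 -0.001 -1.   ] F [0.22 0.13 0.9 ] w 0.0855 gf 0.0
[-2.900e-02  8.230e-01  7.900e-01  1.559e+00 -1.000e-03  1.538e+00]
```

>>> move_arm(
  moves=[
    [[0.03, 0, 0, 0, 100], [0.03, 0, 0, 0, 100]],
  ],
)

```text
clock: 28.4
eef_pos: [0.7742, -0.0216, 0.1642]
tool_rot: [0.705, 0.709, -0.009, -0.008]
ft_force: [-1.3, 0.2, -0.6]
grip_width: 0.0848
grasp_force: 0.0
```

>>> move_arm(
  moves=[
    [[0.01, 0, 0, 0, 100], [0.01, 0, 0, 0, 100]],
  ],
)

```text
clock: 28.65
eef_pos: [0.7841, -0.0217, 0.1676]
tool_rot: [0.705, 0.709, -0.007, -0.007]
ft_force: [0.3, 0.6, -0.1]
grip_width: 0.0853
grasp_force: 0.0
```

Run:
```python
from loc import *
st(); print(monitor.get_obs()["joint_pos"].round(3))
```

```text
t28.65 tcp [ 0.7841 -0.0217  0.1676] xyaw 90.29 zdir [-0.02  -0.001 -1.   ] F [ 0.31  0.64 -0.09] w 0.0853 gf 0.0
[-2.700e-02  9.600e-01  1.064e+00  1.695e+00 -1.000e-03  1.539e+00]
```

>>> move_arm(
  moves=[
    [[0.01, 0, 0, 0, 100], [0.01, 0, 0, 0, 100]],
  ],
)

```text
clock: 28.9
eef_pos: [0.7942, -0.0216, 0.1673]
tool_rot: [0.705, 0.709, -0.007, -0.007]
ft_force: [0.7, 0.1, -0.0]
grip_width: 0.0853
grasp_force: 0.0
```

>>> move_arm(
  moves=[
    [[0.01, 0, 0, 0, 100], [0.01, 0, 0, 0, 100]],
  ],
)

```text
clock: 29.15
eef_pos: [0.8031, -0.0216, 0.1659]
tool_rot: [0.705, 0.709, -0.008, -0.007]
ft_force: [-0.5, -0.1, 0.8]
grip_width: 0.0853
grasp_force: 0.0
```

Run:
```python
from loc import *
st(); print(monitor.get_obs()["joint_pos"].round(3))
```

```text
t29.15 tcp [ 0.8031 -0.0216  0.1659] xyaw 90.31 zdir [-0.021 -0.001 -1.   ] F [-0.54 -0.06  0.77] w 0.0853 gf 0.0
[-2.600e-02  1.061e+00  1.271e+00  1.802e+00 -1.000e-03  1.539e+00]
```

j3 is now at its limit (1.28), so a further push should show up as tilt.

>>> move_arm(
  moves=[
    [[0.01, 0, 0, 0, 100], [0.01, 0, 0, 0, 100], [0.01, 0, 0, 0, 100]],
  ],
)

```text
clock: 29.52
eef_pos: [0.8072, -0.0214, 0.1644]
tool_rot: [0.705, 0.709, -0.005, -0.004]
ft_force: [0.6, 0.6, -0.4]
grip_width: 0.0854
grasp_force: 0.0
```

Run:
```python
from loc import *
st(); print(monitor.get_obs()["joint_pos"].round(3))
```

```text
t29.52 tcp [ 0.8072 -0.0214  0.1644] xyaw 90.32 zdir [-0.012 -0.001 -1.   ] F [ 0.62  0.62 -0.44] w 0.0854 gf 0.0
[-2.600e-02  1.064e+00  1.274e+00  1.793e+00 -1.000e-03  1.539e+00]
```

It works: the tilt went from −.021 to −.012. One more push of about 13 mm should cancel it.

>>> move_arm(
  moves=[
    [[0.01, 0, 0, 0, 100], [0.01, 0, 0, 0, 100], [0.01, 0, 0, 0, 100]],
  ],
)

```text
clock: 29.9
eef_pos: [0.811, -0.0213, 0.1611]
tool_rot: [0.705, 0.709, -0.003, -0.002]
ft_force: [-0.3, 0.3, 0.4]
grip_width: 0.0855
grasp_force: 0.0
```

>>> move_arm(
  moves=[
    [[-0.05, 0, 0, 0, 100], [-0.1, 0, 0, 0, 100], [-0.12, 0, 0, 0, 100], [-0.12, 0, 0, 0, 100]],
  ],
)

```text
clock: 30.4
eef_pos: [0.6829, -0.0212, 0.1584]
tool_rot: [0.705, 0.709, -0.007, -0.007]
ft_force: [1.3, 0.3, -0.1]
grip_width: 0.0854
grasp_force: 0.0
```

Run:
```python
from loc import *
st(); print(monitor.get_obs()["joint_pos"].round(3))
feet()
```

```text
t30.40 tcp [ 0.6829 -0.0212  0.1584] xyaw 90.31 zdir [-0.019 -0.001 -1.   ] F [ 1.29  0.31 -0.09] w 0.0854 gf 0.0
[-3.100e-02  6.660e-01  4.790e-01  1.402e+00 -1.000e-03  1.535e+00]
top steel [164.6 208. ] [0.5228 0.2931]
wrist steel [151.9 168.2] [0.5874 0.0055]
wrist wood [275.2  78.1] [0.6827 0.0738]
wrist wood [290.7 238.1] [ 0.6971 -0.0605]
```

>>> move_arm(
  moves=[
    [[0, 0, 0, 0, 100], [0, 0, 0, 0, 100], [0, 0, 0, 0, 100]],
  ],
)

```text
clock: 30.88
eef_pos: [0.6921, -0.0213, 0.1612]
tool_rot: [0.705, 0.709, -0.002, -0.002]
ft_force: [0.3, -0.5, -0.0]
grip_width: 0.0854
grasp_force: 0.0
```

Run:
```python
from loc import *
st(); print(monitor.get_obs()["joint_pos"].round(4))
```

```text
t30.88 tcp [ 0.6921 -0.0213  0.1612] xyaw 90.32 zdir [-0.005 -0.001 -1.   ] F [ 0.29 -0.51 -0.01] w 0.0854 gf 0.0
[-3.0300e-02  6.7370e-01  4.9890e-01  1.4013e+00 -1.1000e-03  1.5350e+00]
```

The tilt is now only 0.3°. Back to foot A, turning to yaw ≈ 6°.

>>> move_arm(
  moves=[
    [[-0.03, 0.01, 0, -10, 100], [-0.06, 0.026, 0, -20, 100], [-0.09, 0.026, 0, -30, 100], [-0.105, 0.026, 0, -40, 100], [-0.105, 0.026, 0, -50, 100]],
  ],
)

```text
clock: 31.5
eef_pos: [0.5854, 0.0048, 0.1617]
tool_rot: [0.94, 0.342, -0.001, -0.003]
ft_force: [0.1, 0.2, 0.2]
grip_width: 0.0852
grasp_force: 0.0
```

>>> move_arm(
  moves=[
    [[0, 0, -0.03, -10, 100], [0, 0, -0.05, -20, 100], [0, 0, -0.05, -30, 100], [0, 0, -0.05, -34, 100], [0, 0, -0.05, -34, 100]],
  ],
)

```text
clock: 32.12
eef_pos: [0.5866, 0.0047, 0.1112]
tool_rot: [0.998, 0.056, -0.0, -0.003]
ft_force: [0.3, -0.1, -0.4]
grip_width: 0.0853
grasp_force: 0.0
```

Run:
```python
from loc import *
st(); print(monitor.get_obs()["joint_pos"].round(3)); feet()
```

```text
t32.12 tcp [0.5866 0.0047 0.1112] xyaw 6.37 zdir [-0.001  0.006 -1.   ] F [ 0.3  -0.15 -0.45] w 0.0853 gf 0.0
[0.005 0.485 0.042 1.128 0.006 3.035]
top steel [164.7 207.9] [0.5231 0.293 ]
wrist steel [279.7 218. ] [0.589  0.0046]
```

>>> move_arm(
  moves=[
    [[0, 0, -0.04, 0, 100], [0, 0, -0.08, 0, 100], [0, 0, -0.093, 0, 100], [0, 0, -0.093, 0, 100], [0, 0, -0.093, 0, 0]],
  ],
)

```text
clock: 32.85
eef_pos: [0.5876, 0.0047, 0.0201]
tool_rot: [0.998, 0.055, 0.001, -0.003]
ft_force: [0.5, 0.6, 1.0]
grip_width: 0.0699
grasp_force: 0.0
```

>>> move_arm(
  moves=[
    [[0, 0, 0, 0, 0], [0, 0, 0, 0, 0], [0, 0, 0, 0, 0], [0, 0, 0, 0, 0], [0, 0, 0, 0, 0]],
  ],
)

```text
clock: 33.48
eef_pos: [0.5877, 0.0049, 0.0206]
tool_rot: [0.998, 0.055, 0.001, -0.003]
ft_force: [-1.4, 0.1, 5.8]
grip_width: 0.0496
grasp_force: 62.4
```

Run:
```python
from loc import *
st()
```

```text
t33.48 tcp [0.5877 0.0049 0.0206] xyaw 6.33 zdir [ 0.003  0.006 -1.   ] F [-1.4   0.14  5.76] w 0.0496 gf 62.4
```

>>> move_arm(
  moves=[
    [[0, 0, 0.03, 0, 0], [0, 0, 0.07, 0, 0], [0, 0, 0.11, 0, 0], [0, 0, 0.12, 0, 0], [0, 0, 0.12, 0, 0]],
  ],
)

```text
clock: 34.1
eef_pos: [0.5857, 0.0047, 0.1378]
tool_rot: [0.998, 0.055, -0.001, -0.003]
ft_force: [-0.5, 0.2, -5.9]
grip_width: 0.0493
grasp_force: 64.8
```

>>> move_arm(
  moves=[
    [[0, -0.05, 0, 0, 0], [0, -0.1, 0, 0, 0], [0, -0.14, 0, -5, 0], [0, -0.18, 0, -11, 0], [0, -0.18, 0, -11, 0]],
  ],
)

```text
clock: 34.72
eef_pos: [0.584, -0.1782, 0.1349]
tool_rot: [0.999, -0.043, -0.003, -0.003]
ft_force: [0.1, 0.6, -5.8]
grip_width: 0.0495
grasp_force: 65.0
```

Run:
```python
from loc import *
st();print(monitor.get_obs()["joint_pos"].round(3)); im,K,Rm,e,c=cam("wrist"); save("w9",im)
```

```text
t34.73 tcp [ 0.584  -0.1782  0.1349] xyaw -4.97 zdir [-0.005  0.007 -1.   ] F [ 0.14  0.61 -5.79] w 0.0495 gf 65.0
[-0.299  0.518  0.16   1.22   0.005  2.93 ]
```

View pics/w9.png

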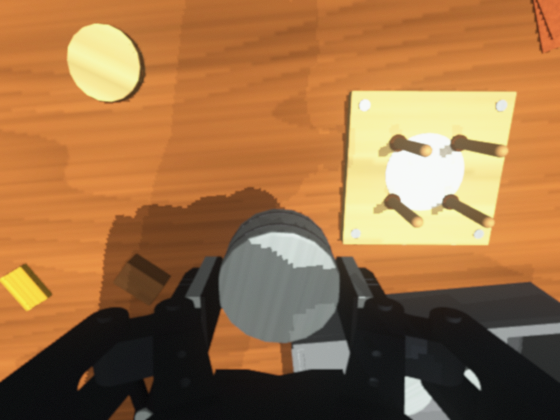

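The foot is held level at (280,285). The jig is clear of it: white disc at (425,172), dowel tops at (427,150), (504,151), (417,220), (488,220). Computing the jig centre and yaw.

Run:
```python
from loc import *
im,K,Rm,e,c=cam("wrist"); st()
H,S,V=cv2.split(cv2.cvtColor(im,cv2.COLOR_RGB2HSV))
m=((S<50)&(V>170)).astype(np.uint8); m[:, :360]=0; m[260:]=0; m=cv2.morphologyEx(m,cv2.MORPH_OPEN,np.ones((3,3)))
n,l,s,ce=cv2.connectedComponentsWithStats(m); i=1+np.argmax(s[1:,4])
h=cv2.convexHull(np.argwhere(l==i)[:,::-1].astype(np.int32)); P=ray(h[:,0,:],.012,K,Rm,e)[:,:2].astype(np.float32)
print("white",s[i],cv2.fitEllipse(P), cv2.minEnclosingCircle(P))
m=((H>12)&(H<35)&(S>50)&(V>130)).astype(np.uint8); m[:, :330]=0; m[:80]=0; m[260:]=0; m=cv2.morphologyEx(m,cv2.MORPH_CLOSE,np.ones((15,15)));m=cv2.morphologyEx(m,cv2.MORPH_OPEN,np.ones((5,5)))
n,l,s,ce=cv2.connectedComponentsWithStats(m); i=1+np.argmax(s[1:,4])
P=ray(np.argwhere(l==i)[:,::-1],.012,K,Rm,e)[:,:2].astype(np.float32); print("jig",s[i],cv2.minAreaRect(P))
t=ray([[427,150],[504,151],[417,220],[488,220]],.066,K,Rm,e); print(t.round(4),t.mean(0).round(4))
```

```text
t34.83 tcp [ 0.5843 -0.1752  0.1355] xyaw -4.73 zdir [-0.005  0.008 -1.   ] F [ 0.22 -0.1  -6.53] w 0.0494 gf 65.0
white [ 388  133   80   78 4262] ((0.5984490513801575, -0.29164496064186096), (0.06003870815038681, 0.06063353270292282), 139.8302459716797) ((0.5981217622756958, -0.29134032130241394), 0.030687488615512848)
jig [  330    80   230   180 37338] ((0.5941793322563171, -0.3113115429878235), (0.1946956068277359, 0.13974083960056305), 85.40373229980469)
[[ 0.6237 -0.2689  0.066 ]
 [ 0.6193 -0.315   0.066 ]
 [ 0.5796 -0.2642  0.066 ]
 [ 0.576  -0.3092  0.066 ]] [ 0.5997 -0.2893  0.066 ]
```

Run:
```python
from loc import *
im,K,Rm,e,c=cam("wrist"); o=monitor.get_obs(); st()
M=R.from_quat(o["tool_rot"]).as_matrix(); p=o["eef_pos"]-M[:,2]*.0154
for a in(-.026,0,.026): print(a,proj(p+M[:,0]*a,K,Rm,e).round(1))
print("sides",proj(np.array([p+M[:,1]*.026,p-M[:,1]*.026]),K,Rm,e).round(1))
g=cv2.cvtColor(im,cv2.COLOR_RGB2GRAY).astype(int); print(g[200:260,278:283].mean(1).astype(int).tolist()); print(g[325:365,278:283].mean(1).astype(int).tolist())
```

```text
t34.88 tcp [ 0.5847 -0.1745  0.136 ] xyaw -4.66 zdir [-0.004  0.008 -1.   ] F [ 1.11  0.73 -5.87] w 0.0494 gf 65.0
-0.026 [[276.6 344.7]]
0 [[276.4 290.1]]
0.026 [[276.3 229.5]]
sides [[340.5 290. ]
 [212.4 290.1]]
[136, 136, 135, 133, 128, 117, 107, 99, 92, 83, 74, 69, 72, 82, 84, 83, 85, 83, 80, 77, 76, 74, 69, 65, 74, 85, 88, 86, 86, 85, 88, 106, 155, 207, 226, 225, 220, 216, 215, 215, 215, 215, 215, 215, 215, 215, 215, 215, 215, 215, 214, 207, 190, 180, 178, 166, 141, 126, 124, 124]
[117, 118, 118, 118, 118, 118, 118, 118, 119, 118, 119, 118, 119, 118, 119, 118, 117, 118, 119, 121, 127, 136, 141, 145, 147, 146, 143, 141, 141, 140, 139, 138, 137, 137, 141, 143, 144, 143, 143, 144]
```

Run:
```python
import cv2
im=cv2.imread("pics/w9.png"); cv2.imwrite("pics/w9c.png",cv2.resize(im[190:370,180:380],None,fx=3.3,fy=3.3,interpolation=cv2.INTER_CUBIC))
```

```text
(no output)
```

View pics/w9c.png

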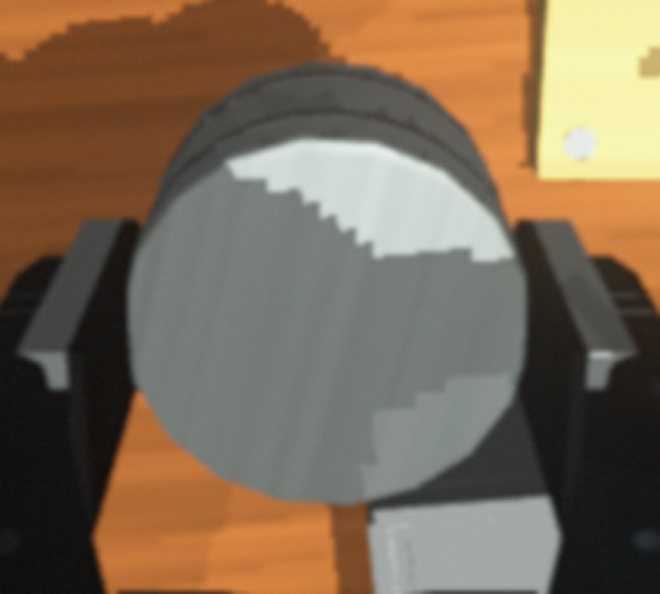

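>>> move_arm(
  moves=[
    [[0.006, -0.04, 0, -0.5, 0], [0.011, -0.08, 0, -0.5, 0], [0.011, -0.117, -0.02, -0.5, 0], [0.011, -0.117, -0.038, -0.5, 0], [0.011, -0.117, -0.038, -0.5, 0]],
  ],
)

```text
clock: 35.5
eef_pos: [0.5951, -0.2903, 0.097]
tool_rot: [0.999, -0.045, -0.003, -0.005]
ft_force: [-0.7, 0.8, -6.3]
grip_width: 0.0493
grasp_force: 65.1
```

>>> move_arm(
  moves=[
    [[0, 0, 0, 0, 0], [0, 0, 0, 0, 0], [0, 0, 0, 0, 0]],
  ],
)

```text
clock: 35.88
eef_pos: [0.5977, -0.292, 0.1014]
tool_rot: [0.999, -0.045, 0.001, -0.003]
ft_force: [-0.8, 0.4, -6.7]
grip_width: 0.0495
grasp_force: 65.1
```

Run:
```python
from loc import *
st();im,K,Rm,e,c=cam("wrist"); save("w10",cv2.resize(im[120:380,140:420],None,fx=2.3,fy=2.3,interpolation=cv2.INTER_CUBIC)); save("w10f",im)
```

```text
t35.88 tcp [ 0.5977 -0.292   0.1014] xyaw -5.13 zdir [ 0.001  0.005 -1.   ] F [-0.78  0.36 -6.69] w 0.0495 gf 65.1
```

View pics/w10.png

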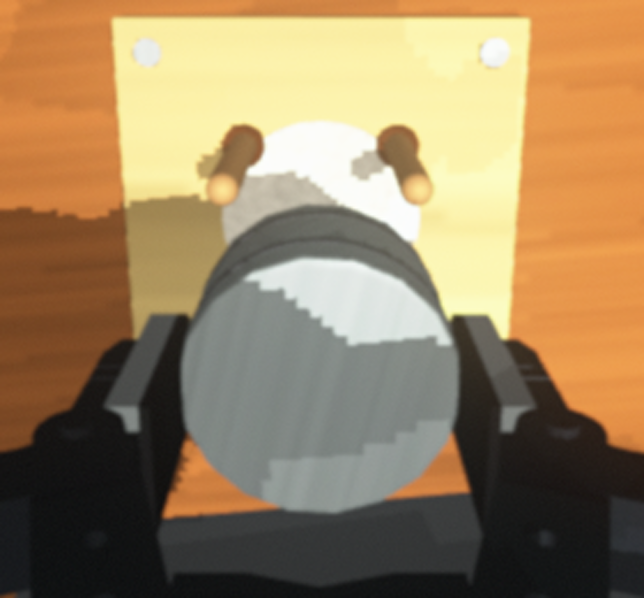

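In the crop the foot centre (col 320) is exactly midway between the two front dowels (223,190) and (417,190), so the lateral fit is right. Checking the fore-aft distance with rays.

Run:
```python
from loc import *
im,K,Rm,e,c=cam("wrist"); st(); o=monitor.get_obs(); M=R.from_quat(o["tool_rot"]).as_matrix()
f=lambda u,v:(140+u/2.3,120+v/2.3)
def tx(uv,z): return ((ray(uv,z,K,Rm,e)-o["eef_pos"])@M[:,:2]).round(4)
zb=o["eef_pos"][2]-.0206
print("foot bottom front",tx(f(320,206),zb),"centre x",tx(f(320,206),zb)[0,0]-.026)
print("foot top front/back",tx(f(320,258),zb+.036),tx(f(320,512),zb+.036))
for z in(.068,.066): print("dowel tops",tx([f(223,189),f(417,189)],z), "jig ctr x",tx([f(223,189),f(417,189)],z)[:,0].mean()-.02284)
print("dowel bases",tx([f(243,140),f(398,140)],.012))
g=im[:,:,2].astype(int); print(g[200:216,277:282].mean(1).astype(int).tolist())
```

```text
t35.98 tcp [ 0.5974 -0.2921  0.101 ] xyaw -5.15 zdir [ 0.001  0.006 -1.   ] F [-0.15 -0.44 -6.4 ] w 0.0497 gf 65.1
foot bottom front [[0.0239 0.0003]] centre x -0.0020999999999999977
foot top front/back [[0.0251 0.0003]] [[-0.0251  0.0003]]
dowel tops [[ 0.0244 -0.0218]
 [ 0.0245  0.0224]] jig ctr x 0.0016100000000000003
dowel tops [[ 0.0239 -0.022 ]
 [ 0.024   0.0227]] jig ctr x 0.0011099999999999999
dowel bases [[ 0.0247 -0.0223]
 [ 0.0248  0.0235]]
[231, 211, 193, 186, 176, 171, 171, 170, 155, 123, 96, 85, 88, 100, 100, 100]
```

Move +1.4 mm in x, then lower in steps while watching the force.

>>> move_arm(
  moves=[
    [[0.0014, 0, 0, 0, 0], [0.0014, 0, -0.008, 0, 0], [0.0014, 0, -0.016, 0, 0], [0.0014, 0, -0.024, 0, 0], [0.0014, 0, -0.024, 0, 0]],
  ],
)

```text
clock: 36.6
eef_pos: [0.5974, -0.2918, 0.0747]
tool_rot: [0.999, -0.045, -0.002, -0.004]
ft_force: [-0.0, 0.1, -5.0]
grip_width: 0.0499
grasp_force: 65.2
```

Run:
```python
from loc import *
st()
```

```text
t36.60 tcp [ 0.5974 -0.2918  0.0747] xyaw -5.18 zdir [-0.003  0.008 -1.   ] F [-0.04  0.08 -4.97] w 0.0499 gf 65.2
```

The foot is 14 mm into the pocket with no side force.

>>> move_arm(
  moves=[
    [[0, 0, -0.01, 0, 0], [0, 0, -0.02, 0, 0], [0, 0, -0.03, 0, 0], [0, 0, -0.037, 0, 0], [0, 0, -0.039, 0, 0]],
  ],
)

```text
clock: 37.22
eef_pos: [0.5979, -0.292, 0.0363]
tool_rot: [0.999, -0.045, -0.001, -0.003]
ft_force: [0.4, 0.4, -4.9]
grip_width: 0.0495
grasp_force: 65.2
```

>>> move_arm(
  moves=[
    [[0, 0, -0.001, 0, 0], [0, 0, -0.002, 0, 0], [0, 0, -0.002, 0, 0]],
  ],
)

```text
clock: 37.6
eef_pos: [0.5986, -0.2924, 0.0356]
tool_rot: [0.999, -0.045, -0.0, -0.003]
ft_force: [0.5, 0.4, -6.1]
grip_width: 0.0495
grasp_force: 65.2
```

Run:
```python
from loc import *
st()
```

```text
t37.60 tcp [ 0.5986 -0.2924  0.0356] xyaw -5.18 zdir [ 0.     0.006 -1.   ] F [ 0.51  0.38 -6.09] w 0.0495 gf 65.2
```

>>> move_arm(
  moves=[
    [[0, 0, -0.0015, 0, 0], [0, 0, -0.003, 0, 0], [0, 0, -0.003, 0, 0], [0, 0, -0.003, 0, 0]],
  ],
)

```text
clock: 38.1
eef_pos: [0.5985, -0.2923, 0.0328]
tool_rot: [0.999, -0.045, -0.0, -0.003]
ft_force: [-1.2, 1.0, -1.2]
grip_width: 0.0493
grasp_force: 65.7
```

Run:
```python
from loc import *
st()
```

```text
t38.10 tcp [ 0.5985 -0.2923  0.0328] xyaw -5.18 zdir [-0.     0.006 -1.   ] F [-1.2   1.02 -1.15] w 0.0493 gf 65.7
```

The foot is seated (its weight is off the wrist). Release, lift and head for the spacer.

>>> move_arm(
  moves=[
    [[0, 0, 0, 0, 100], [0, 0, 0, 0, 100], [0, 0, 0, 0, 100], [0, 0, 0.02, 0, 100], [0, 0, 0.06, 0, 100]],
  ],
)

```text
clock: 38.72
eef_pos: [0.597, -0.2916, 0.0908]
tool_rot: [0.999, -0.045, -0.002, -0.004]
ft_force: [1.0, 0.7, -0.0]
grip_width: 0.0855
grasp_force: 0.0
```

>>> move_arm(
  moves=[
    [[0, 0, 0.05, 0, 100], [0, 0.03, 0.06, 0, 100], [0.01, 0.07, 0.06, 3, 100], [0.03, 0.11, 0.06, 8, 100], [0.03, 0.11, 0.06, 8, 100]],
  ],
)

```text
clock: 39.35
eef_pos: [0.6299, -0.1791, 0.1527]
tool_rot: [1.0, 0.027, 0.0, -0.003]
ft_force: [0.2, -0.4, -0.3]
grip_width: 0.0855
grasp_force: 0.0
```

>>> move_arm(
  moves=[
    [[0.01, 0.04, 0, 0, 100], [0.02, 0.08, 0, 0, 100], [0.035, 0.121, 0, 0, 100], [0.035, 0.121, 0, 0, 100], [0.035, 0.121, 0, 0, 100]],
  ],
)

```text
clock: 39.98
eef_pos: [0.6633, -0.0621, 0.1523]
tool_rot: [1.0, 0.024, -0.001, -0.003]
ft_force: [-1.0, -0.3, -0.4]
grip_width: 0.0854
grasp_force: 0.0
```

Run:
```python
from loc import *
st(); T=feet(); save("t11",T); im=cam("wrist")[0]; save("w11",im); print(monitor.get_obs()["joint_pos"].round(3))
```

```text
t39.98 tcp [ 0.6633 -0.0621  0.1523] xyaw 2.78 zdir [-0.001  0.005 -1.   ] F [-0.97 -0.26 -0.38] w 0.0854 gf 0.0
top steel [449.5 176.3] [ 0.6001 -0.2966]
top steel [164.6 207.9] [0.5231 0.2931]
wrist wood [280.  156.2] [ 0.6979 -0.0614]
wrist wood [117.  167.1] [0.6824 0.0722]
[-0.097  0.616  0.374  1.33   0.006  2.997]
```

View pics/t11.png

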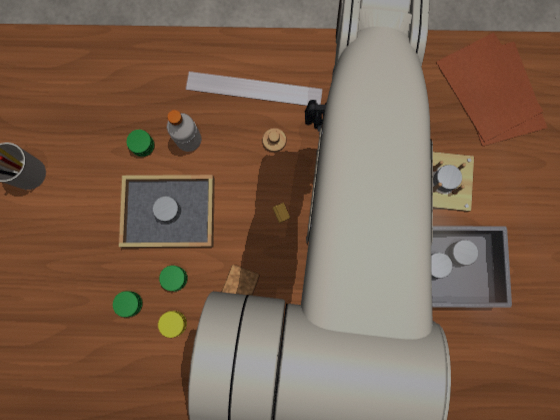

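Foot C has shifted inside the bin to (466,252), the announced knock, and it's still binned. The jig foot stands in the pocket at (449,177). Spacer at (.697,-.061): first squeeze at yaw 3°.

>>> move_arm(
  moves=[
    [[0.0335, 0, -0.03, 0, 100], [0.0335, 0, -0.08, 0, 100], [0.0335, 0, -0.13, 0, 100], [0.0335, 0, -0.151, 0, 100], [0.0335, 0, -0.151, 0, 100]],
  ],
)

```text
clock: 40.75
eef_pos: [0.6945, -0.0624, -0.0015]
tool_rot: [1.0, 0.024, -0.003, -0.003]
ft_force: [0.4, -0.6, -0.7]
grip_width: 0.0853
grasp_force: 0.0
```

>>> move_arm(
  moves=[
    [[0, 0, 0, 0, 0], [0, 0, 0, 0, 0], [0, 0, 0, 0, 0], [0, 0, 0, 0, 0], [0, 0, 0, 0, 0]],
  ],
)

```text
clock: 41.38
eef_pos: [0.699, -0.0617, 0.0045]
tool_rot: [1.0, 0.025, 0.002, -0.003]
ft_force: [0.1, -0.8, 5.5]
grip_width: 0.0483
grasp_force: 61.9
```

Run:
```python
from loc import *
st()
```

```text
t41.38 tcp [ 0.699  -0.0617  0.0045] xyaw 2.81 zdir [ 0.004  0.005 -1.   ] F [ 0.08 -0.81  5.53] w 0.0483 gf 61.9
```

>>> move_arm(
  moves=[
    [[0, 0, 0, 0, 100], [0, 0, 0, 0, 100], [0, 0, 0, 0, 100], [0, 0, 0.05, 0, 100], [0, 0, 0.07, 5, 100]],
  ],
)

```text
clock: 42.0
eef_pos: [0.6984, -0.0614, 0.0741]
tool_rot: [0.998, 0.069, 0.001, -0.003]
ft_force: [0.3, -0.3, 0.4]
grip_width: 0.0854
grasp_force: 0.0
```

>>> move_arm(
  moves=[
    [[0, 0, 0, 10, 100], [0, 0, 0, 20, 100], [0, 0, 0, 30, 100], [0, 0, 0, 40, 100], [0, 0, 0, 50, 100]],
  ],
)

```text
clock: 42.62
eef_pos: [0.6967, -0.0612, 0.0708]
tool_rot: [0.874, 0.486, -0.002, -0.003]
ft_force: [-0.3, 0.4, -0.2]
grip_width: 0.0854
grasp_force: 0.0
```

>>> move_arm(
  moves=[
    [[0, 0, 0, 10, 100], [0, 0, 0, 20, 100], [0, 0, 0, 27, 100], [0, 0, 0, 27, 100], [0, 0, 0, 27, 100]],
  ],
)

```text
clock: 43.25
eef_pos: [0.6968, -0.0613, 0.0711]
tool_rot: [0.739, 0.674, -0.003, -0.002]
ft_force: [-0.6, -0.7, -1.0]
grip_width: 0.0852
grasp_force: 0.0
```

Run:
```python
from loc import *
st(); feet(); st()
```

```text
t43.25 tcp [ 0.6968 -0.0613  0.0711] xyaw 84.72 zdir [-0.007 -0.    -1.   ] F [-0.6  -0.65 -1.  ] w 0.0852 gf 0.0
top steel [449.5 176.3] [ 0.6001 -0.2967]
top steel [164.6 208. ] [0.523  0.2931]
wrist wood [281.3 231.9] [ 0.6978 -0.0629]
t43.35 tcp [ 0.6968 -0.0613  0.0712] xyaw 84.76 zdir [-0.006 -0.    -1.   ] F [1.26 0.39 0.5 ] w 0.0850 gf 0.0
```

>>> move_arm(
  moves=[
    [[0, 0, -0.04, 0, 100], [0, 0, -0.065, 0, 100], [0, 0, -0.07, 0, 100], [0, 0, -0.07, 0, 100], [0, 0, -0.07, 0, 0]],
  ],
)

```text
clock: 43.98
eef_pos: [0.6983, -0.0614, 0.0032]
tool_rot: [0.738, 0.674, -0.001, -0.001]
ft_force: [0.7, 0.3, -0.1]
grip_width: 0.0701
grasp_force: 0.0
```

>>> move_arm(
  moves=[
    [[0, 0, 0, 0, 0], [0, 0, 0, 0, 0], [0, 0, 0, 0, 0], [0, 0, 0, 0, 0], [0, 0, 0, 0, 0]],
  ],
)

```text
clock: 44.6
eef_pos: [0.6985, -0.0614, 0.0036]
tool_rot: [0.738, 0.674, -0.001, -0.001]
ft_force: [0.2, -0.4, 6.1]
grip_width: 0.0487
grasp_force: 62.1
```

>>> move_arm(
  moves=[
    [[0, 0, 0.02, 0, 0], [0, 0, 0.07, 0, 0], [0, 0, 0.11, 0, 0], [0, 0, 0.13, 0, 0], [0, 0, 0.13, 0, 0]],
  ],
)

```text
clock: 45.22
eef_pos: [0.6984, -0.0614, 0.134]
tool_rot: [0.738, 0.674, -0.001, -0.0]
ft_force: [-0.6, -0.8, -0.3]
grip_width: 0.0484
grasp_force: 61.9
```

Run:
```python
from loc import *
st()
```

```text
t45.23 tcp [ 0.6984 -0.0614  0.134 ] xyaw 84.82 zdir [-0.001 -0.001 -1.   ] F [-0.56 -0.85 -0.3 ] w 0.0484 gf 61.9
```

>>> move_arm(
  moves=[
    [[-0.02, -0.05, 0, 0, 0], [-0.04, -0.1, 0, 0, 0], [-0.06, -0.14, 0, 0, 0], [-0.08, -0.19, 0, 0, 0], [-0.1, -0.231, 0, 0, 0]],
  ],
)

```text
clock: 45.85
eef_pos: [0.595, -0.2937, 0.1291]
tool_rot: [0.739, 0.674, -0.003, -0.003]
ft_force: [0.0, -1.1, -1.2]
grip_width: 0.0487
grasp_force: 62.0
```

>>> move_arm(
  moves=[
    [[0, 0, -0.01, 0, 0], [0, 0, -0.03, 0, 0], [0, 0, -0.046, 0, 0], [0, 0, -0.046, 0, 0], [0, 0, -0.046, 0, 0]],
  ],
)

```text
clock: 46.48
eef_pos: [0.5974, -0.2918, 0.0854]
tool_rot: [0.738, 0.675, -0.002, -0.002]
ft_force: [-0.7, -0.2, -0.0]
grip_width: 0.0486
grasp_force: 62.0
```

Run:
```python
from loc import *
st();im,K,Rm,e,c=cam("wrist"); save("w12",cv2.resize(im[120:380,140:420],None,fx=2.3,fy=2.3,interpolation=cv2.INTER_CUBIC)); save("w12f",im)
```

```text
t46.48 tcp [ 0.5974 -0.2918  0.0854] xyaw 84.87 zdir [-0.006 -0.    -1.   ] F [-0.69 -0.22 -0.04] w 0.0486 gf 62.0
```

View pics/w12.png

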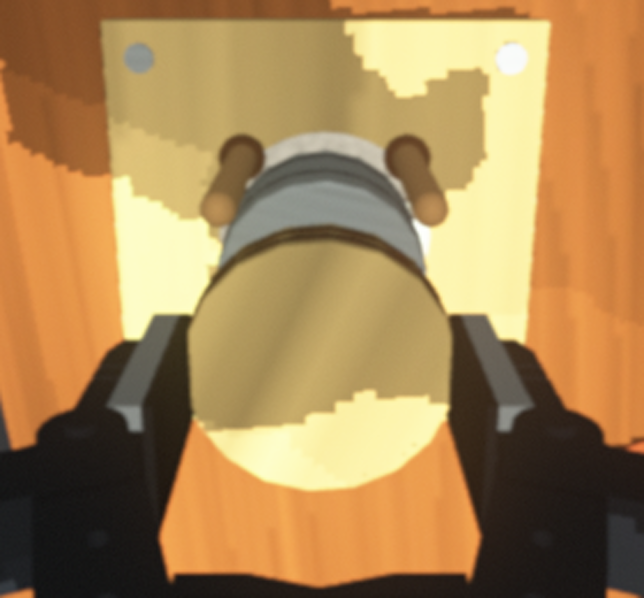

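The spacer is held level (centre col 320) and the dowels' midpoint is col 324.5, so it needs about +1.1 mm in world x. Computing the other axis.

Run:
```python
from loc import *
im,K,Rm,e,c=cam("wrist"); st(); o=monitor.get_obs(); M=R.from_quat(o["tool_rot"]).as_matrix()
f=lambda u,v:(140+u/2.3,120+v/2.3)
def tx(uv,z): return ((ray(uv,z,K,Rm,e)-o["eef_pos"])@M[:,:2]).round(4)
zb=o["eef_pos"][2]-.0036
print("spacer front/back",tx([f(320,240),f(320,490)],zb+.012),"sides",tx([f(190,360),f(450,360)],zb+.012))
print("bottom front",tx(f(320,227),zb))
for z in(.068,.066): 
  t=tx([f(219,208),f(430,208)],z);print("dowel tops",t,"ctr",t.mean(0)-[.02284,0])
t=tx([f(242,150),f(408,150)],.012);print("bases",t,t.mean(0)-[.02284,0])
```

```text
t46.58 tcp [ 0.5977 -0.2922  0.0862] xyaw 84.85 zdir [-0.005 -0.001 -1.   ] F [ 0.17  0.07 -0.12] w 0.0487 gf 62.0
spacer front/back [[ 0.0261 -0.    ]
 [-0.025   0.    ]] sides [[ 0.0028 -0.024 ]
 [ 0.0029  0.0239]]
bottom front [[ 0.0248 -0.    ]]
dowel tops [[ 0.0243 -0.0212]
 [ 0.0244  0.023 ]] ctr [0.00151 0.0009 ]
dowel tops [[ 0.0237 -0.0214]
 [ 0.0238  0.0233]] ctr [0.00091 0.00095]
bases [[ 0.0249 -0.0216]
 [ 0.025   0.0244]] [0.00211 0.0014 ]
```

>>> move_arm(
  moves=[
    [[0.0008, 0.0007, 0, 0, 0], [0.0008, 0.0007, -0.008, 0, 0], [0.0008, 0.0007, -0.016, 0, 0], [0.0008, 0.0007, -0.024, 0, 0], [0.0008, 0.0007, -0.024, 0, 0]],
  ],
)

```text
clock: 47.2
eef_pos: [0.5968, -0.2912, 0.0598]
tool_rot: [0.738, 0.674, -0.003, -0.003]
ft_force: [0.3, -1.2, -0.5]
grip_width: 0.0485
grasp_force: 62.0
```

>>> move_arm(
  moves=[
    [[0, 0, -0.004, 0, 0], [0, 0, -0.007, 0, 0], [0, 0, -0.009, 0, 0], [0, 0, -0.009, 0, 0]],
  ],
)

```text
clock: 47.7
eef_pos: [0.5976, -0.2916, 0.0521]
tool_rot: [0.738, 0.674, -0.002, -0.002]
ft_force: [0.5, 0.3, -0.0]
grip_width: 0.0487
grasp_force: 62.0
```

Run:
```python
from loc import *
st()
```

```text
t47.70 tcp [ 0.5976 -0.2916  0.0521] xyaw 84.82 zdir [-0.006 -0.    -1.   ] F [ 0.51  0.34 -0.02] w 0.0487 gf 62.0
```

>>> move_arm(
  moves=[
    [[0, 0, -0.001, 0, 0], [0, 0, -0.002, 0, 0], [0, 0, -0.002, 0, 0], [0, 0, -0.002, 0, 0]],
  ],
)

```text
clock: 48.2
eef_pos: [0.598, -0.2917, 0.0516]
tool_rot: [0.738, 0.674, -0.002, -0.001]
ft_force: [-2.3, 1.5, 5.3]
grip_width: 0.0484
grasp_force: 62.6
```

>>> move_arm(
  moves=[
    [[0, 0, -0.001, 0, 0], [0, 0, -0.001, 0, 0], [0, 0, -0.001, 0, 0]],
  ],
)

```text
clock: 48.58
eef_pos: [0.598, -0.2917, 0.0516]
tool_rot: [0.738, 0.674, -0.002, -0.001]
ft_force: [-3.9, 1.9, 8.4]
grip_width: 0.0487
grasp_force: 62.9
```

Run:
```python
from loc import *
st()
```

```text
t48.58 tcp [ 0.598  -0.2917  0.0516] xyaw 84.82 zdir [-0.005 -0.001 -1.   ] F [-3.86  1.94  8.45] w 0.0487 gf 62.9
```

The spacer sits on the foot at the expected height. Release it and go for the top.

>>> move_arm(
  moves=[
    [[0, 0, 0.001, 0, 0], [0, 0, 0.001, 0, 100], [0, 0, 0.001, 0, 100], [0, 0, 0.001, 0, 100], [0, 0, 0.04, 0, 100]],
  ],
)

```text
clock: 49.2
eef_pos: [0.5948, -0.2902, 0.0852]
tool_rot: [0.738, 0.674, -0.004, -0.006]
ft_force: [0.3, -0.2, -0.7]
grip_width: 0.0856
grasp_force: 0.0
```

>>> move_arm(
  moves=[
    [[0, 0, 0.05, 0, 100], [0.01, 0.04, 0.06, 0, 100], [0.03, 0.09, 0.06, 0, 100], [0.04, 0.14, 0.06, 0, 100], [0.04, 0.14, 0.06, 0, 100]],
  ],
)

```text
clock: 49.82
eef_pos: [0.6385, -0.1475, 0.149]
tool_rot: [0.736, 0.677, -0.002, -0.002]
ft_force: [-0.4, -0.7, -0.8]
grip_width: 0.0856
grasp_force: 0.0
```

>>> move_arm(
  moves=[
    [[0.01, 0.045, 0, 0, 100], [0.02, 0.09, 0, 0, 100], [0.03, 0.14, 0, 0, 100], [0.045, 0.185, 0, 0, 100], [0.045, 0.185, 0, 0, 100]],
  ],
)

```text
clock: 50.45
eef_pos: [0.6834, 0.0362, 0.1486]
tool_rot: [0.737, 0.676, -0.002, -0.002]
ft_force: [0.6, -0.5, -0.2]
grip_width: 0.0857
grasp_force: 0.0
```

Run:
```python
from loc import *
st(); feet()
im,K,Rm,e,c=cam("wrist"); save("w13",im); st()
im,K,Rm,e,c=cam("top"); save("t13",im)
```

```text
t50.45 tcp [0.6834 0.0362 0.1486] xyaw 85.07 zdir [-0.006 -0.    -1.   ] F [ 0.59 -0.53 -0.18] w 0.0857 gf 0.0
top steel [164.7 207.9] [0.5231 0.293 ]
t50.60 tcp [0.6825 0.032  0.1489] xyaw 84.75 zdir [-0.007 -0.001 -1.   ] F [-0.25  0.32 -0.26] w 0.0854 gf 0.0
```

View pics/w13.png

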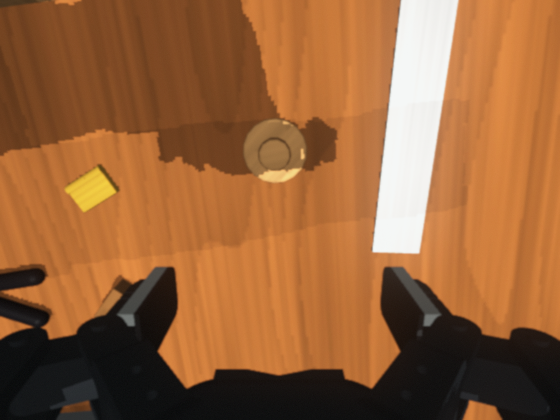

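The top is in shadow: disc at (275,150), knob at (274,153).

Run:
```python
from loc import *
im,K,Rm,e,c=cam("wrist"); st()
print(ray((275,150.5),.014,K,Rm,e),ray((274.3,154),.038,K,Rm,e))
```

```text
t50.70 tcp [0.6825 0.0315 0.1492] xyaw 84.69 zdir [-0.007 -0.001 -1.   ] F [ 0.47 -0.02  0.09] w 0.0851 gf 0.0
[[0.68213611 0.07165726 0.014     ]] [[0.68205092 0.07177868 0.038     ]]
```

>>> move_arm(
  moves=[
    [[0, 0.0395, 0, 0, 100], [0, 0.0395, -0.05, 0, 100], [0, 0.0395, -0.1, 0, 100], [0, 0.0395, -0.13, 0, 100], [0, 0.0395, -0.13, 0, 100]],
  ],
)

```text
clock: 51.32
eef_pos: [0.6798, 0.071, 0.016]
tool_rot: [0.739, 0.674, -0.005, -0.004]
ft_force: [0.1, -0.4, 0.1]
grip_width: 0.0851
grasp_force: 0.0
```

>>> move_arm(
  moves=[
    [[0, 0, 0, 0, 40], [0, 0, 0, 0, 0], [0, 0, 0, 0, 0], [0, 0, 0, 0, 0], [0, 0, 0, 0, 0]],
  ],
)

```text
clock: 51.95
eef_pos: [0.6838, 0.0731, 0.0211]
tool_rot: [0.738, 0.674, -0.001, -0.001]
ft_force: [-0.6, -0.1, 6.4]
grip_width: 0.0217
grasp_force: 59.3
```

Run:
```python
from loc import *
st()
```

```text
t51.95 tcp [0.6838 0.0731 0.0211] xyaw 84.83 zdir [-0.003 -0.    -1.   ] F [-0.6  -0.05  6.36] w 0.0217 gf 59.3
```

>>> move_arm(
  moves=[
    [[0, 0, 0, 0, 80], [0, 0, 0, 0, 80], [0, 0, 0, 0, 80], [0, 0, 0.05, 0, 80], [0, 0, 0.06, -6, 80]],
  ],
)

```text
clock: 52.58
eef_pos: [0.6851, 0.0732, 0.083]
tool_rot: [0.774, 0.634, 0.0, -0.0]
ft_force: [0.7, 0.1, 0.7]
grip_width: 0.0683
grasp_force: 0.0
```

>>> move_arm(
  moves=[
    [[0, 0, 0, -10, 80], [0, 0, 0, -20, 80], [0, 0, 0, -30, 80], [0, 0, 0, -40, 80], [0, 0, 0, -50, 80]],
  ],
)

```text
clock: 53.2
eef_pos: [0.6825, 0.0729, 0.0789]
tool_rot: [0.969, 0.246, -0.002, -0.003]
ft_force: [1.0, -0.1, 0.4]
grip_width: 0.0687
grasp_force: 0.0
```

>>> move_arm(
  moves=[
    [[0, 0, 0, -10, 80], [0, 0, 0, -20, 80], [0, 0, 0, -20, 80], [0, 0, 0, -20, 80], [0, 0, 0, -20, 80]],
  ],
)

```text
clock: 53.82
eef_pos: [0.6827, 0.0729, 0.0793]
tool_rot: [0.997, 0.078, -0.001, -0.003]
ft_force: [0.1, 0.1, 0.6]
grip_width: 0.068
grasp_force: 0.0
```

Run:
```python
from loc import *
st(); print(monitor.get_obs()["joint_pos"].round(3)); im,K,Rm,e,c=cam("wrist"); save("w14",im); st()
```

```text
t53.83 tcp [0.6827 0.0729 0.0793] xyaw 8.90 zdir [-0.002  0.006 -1.   ] F [0.07 0.13 0.57] w 0.0680 gf 0.0
[0.104 0.703 0.336 1.205 0.006 3.09 ]
t53.88 tcp [0.6827 0.0729 0.0793] xyaw 8.88 zdir [-0.002  0.006 -1.   ] F [-0.62  0.59  0.34] w 0.0681 gf 0.0
```

>>> move_arm(
  moves=[
    [[0.0005, 0, -0.03, 0, 80], [0.0005, 0, -0.055, 0, 80], [0.0005, 0, -0.061, 0, 80], [0.0005, 0, -0.061, 0, 80], [0.0005, 0, -0.061, 0, 0]],
  ],
)

```text
clock: 54.5
eef_pos: [0.6844, 0.073, 0.0198]
tool_rot: [0.997, 0.077, 0.001, -0.003]
ft_force: [0.6, -0.0, 0.1]
grip_width: 0.0515
grasp_force: 0.0
```

>>> move_arm(
  moves=[
    [[0, 0, 0, 0, 0], [0, 0, 0, 0, 0], [0, 0, 0, 0, 0], [0, 0, 0, 0, 0], [0, 0, 0, 0, 0]],
  ],
)

```text
clock: 55.12
eef_pos: [0.6842, 0.073, 0.0197]
tool_rot: [0.997, 0.077, 0.001, -0.003]
ft_force: [-0.8, 0.2, 6.3]
grip_width: 0.022
grasp_force: 59.3
```

Run:
```python
from loc import *
st()
```

```text
t55.12 tcp [0.6842 0.073  0.0197] xyaw 8.82 zdir [ 0.001  0.006 -1.   ] F [-0.82  0.17  6.3 ] w 0.0220 gf 59.3
```

>>> move_arm(
  moves=[
    [[0, 0, 0.03, 0, 0], [0, 0, 0.07, 0, 0], [0, 0, 0.11, 0, 0], [0, 0, 0.13, 0, 0], [0, 0, 0.13, 0, 0]],
  ],
)

```text
clock: 55.75
eef_pos: [0.6844, 0.073, 0.1502]
tool_rot: [0.997, 0.077, 0.001, -0.003]
ft_force: [0.1, 0.5, -1.2]
grip_width: 0.0218
grasp_force: 58.7
```

>>> move_arm(
  moves=[
    [[-0.01, -0.045, 0, 0, 0], [-0.02, -0.09, 0, 0, 0], [-0.03, -0.14, 0, -7, 0], [-0.04, -0.185, 0, -14, 0], [-0.04, -0.185, 0, -14, 0]],
  ],
)

```text
clock: 56.38
eef_pos: [0.6411, -0.1157, 0.146]
tool_rot: [0.999, -0.048, -0.002, -0.003]
ft_force: [0.0, 1.2, -0.3]
grip_width: 0.0217
grasp_force: 58.9
```

Run:
```python
from loc import *
st(); im,K,Rm,e,c=cam("wrist"); save("w15",im)
```

```text
t56.38 tcp [ 0.6411 -0.1157  0.146 ] xyaw -5.51 zdir [-0.004  0.006 -1.   ] F [ 0.04  1.25 -0.28] w 0.0217 gf 58.9
```

>>> move_arm(
  moves=[
    [[-0.01, -0.045, 0, 0, 0], [-0.02, -0.09, 0, 0, 0], [-0.035, -0.14, 0, 0, 0], [-0.0445, -0.179, 0, 0, 0], [-0.0445, -0.179, 0, 0, 0]],
  ],
)

```text
clock: 57.05
eef_pos: [0.5978, -0.2926, 0.1467]
tool_rot: [0.999, -0.046, -0.001, -0.003]
ft_force: [0.5, 0.8, -0.6]
grip_width: 0.0222
grasp_force: 59.0
```

>>> move_arm(
  moves=[
    [[0, 0, -0.02, 0, 0], [0, 0, -0.044, 0, 0], [0, 0, -0.044, 0, 0], [0, 0, -0.044, 0, 0], [0, 0, -0.044, 0, 0]],
  ],
)

```text
clock: 57.68
eef_pos: [0.5998, -0.2908, 0.1056]
tool_rot: [0.999, -0.045, 0.001, -0.003]
ft_force: [0.2, -1.2, -0.4]
grip_width: 0.0218
grasp_force: 58.9
```

Run:
```python
from loc import *
st();im,K,Rm,e,c=cam("wrist"); save("w16",cv2.resize(im[120:380,140:420],None,fx=2.3,fy=2.3,interpolation=cv2.INTER_CUBIC)); st()
```

```text
t57.67 tcp [ 0.5998 -0.2908  0.1056] xyaw -5.12 zdir [ 0.002  0.005 -1.   ] F [ 0.2  -1.23 -0.44] w 0.0218 gf 58.9
t57.73 tcp [ 0.5996 -0.291   0.1056] xyaw -5.14 zdir [ 0.002  0.005 -1.   ] F [-0.5  -0.32 -0.24] w 0.0215 gf 58.9
```

View pics/w16.png

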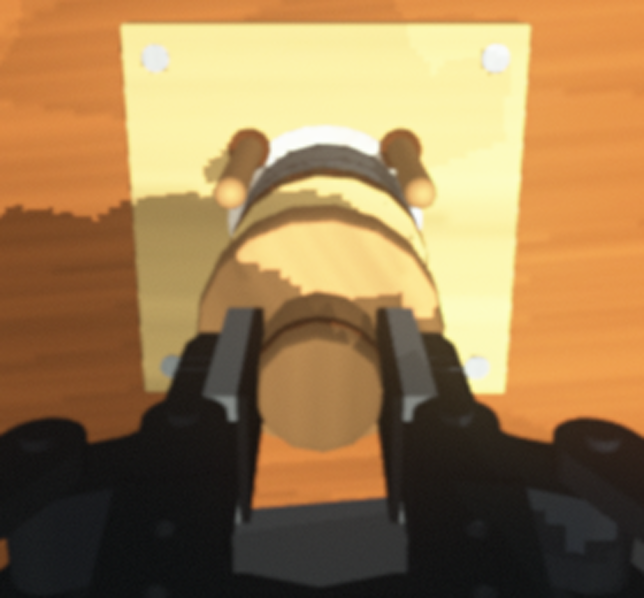

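The foot and spacer sit in the pocket and the top is held level. Disc centre is col 319.5 and the dowels' midpoint col ~325, so it needs about −1.2 mm in world y. Computing fore-aft.

Run:
```python
from loc import *
im,K,Rm,e,c=cam("wrist"); st(); o=monitor.get_obs(); M=R.from_quat(o["tool_rot"]).as_matrix()
f=lambda u,v:(140+u/2.3,120+v/2.3)
def tx(uv,z): return ((ray(uv,z,K,Rm,e)-o["eef_pos"])@M[:,:2]).round(4)
zb=o["eef_pos"][2]-.0197
print("disc top front",tx(f(320,221),zb+.014),"bottom front",tx(f(320,207),zb),"knob back",tx(f(320,450),zb+.038),"knob front",tx(f(320,320),zb+.038))
t=tx([f(231,191),f(421,191)],.067);print("dowel tops",t,"ctr",t.mean(0)-[.02284,0])
t=tx([f(248,143),f(400,143)],.012);print("bases",t,t.mean(0)-[.02284,0])
```

```text
t57.77 tcp [ 0.5995 -0.2912  0.1055] xyaw -5.16 zdir [ 0.002  0.005 -1.   ] F [-0.12 -0.26 -0.66] w 0.0218 gf 58.9
disc top front [[0.0252 0.0002]] bottom front [[0.024  0.0002]] knob back [[-0.0099  0.0002]] knob front [[0.0151 0.0002]]
dowel tops [[ 0.0225 -0.0206]
 [ 0.0226  0.024 ]] ctr [-0.00029  0.0017 ]
bases [[ 0.0229 -0.0214]
 [ 0.023   0.0244]] [0.00011 0.0015 ]
```

>>> move_arm(
  moves=[
    [[-0.0005, -0.0012, 0, 0, 0], [-0.0005, -0.0012, -0.008, 0, 0], [-0.0005, -0.0012, -0.016, 0, 0], [-0.0005, -0.0012, -0.02, 0, 0], [-0.0005, -0.0012, -0.02, 0, 0]],
  ],
)

```text
clock: 58.4
eef_pos: [0.5977, -0.2921, 0.0834]
tool_rot: [0.999, -0.045, -0.001, -0.003]
ft_force: [0.6, -0.3, -0.2]
grip_width: 0.0215
grasp_force: 58.9
```

>>> move_arm(
  moves=[
    [[0, 0, -0.0015, 0, 0], [0, 0, -0.003, 0, 0], [0, 0, -0.004, 0, 0], [0, 0, -0.004, 0, 0]],
  ],
)

```text
clock: 58.9
eef_pos: [0.5982, -0.2922, 0.0803]
tool_rot: [0.999, -0.045, -0.0, -0.003]
ft_force: [-0.8, -0.2, -1.4]
grip_width: 0.0217
grasp_force: 58.9
```

Run:
```python
from loc import *
st()
```

```text
t58.90 tcp [ 0.5982 -0.2922  0.0803] xyaw -5.18 zdir [-0.     0.006 -1.   ] F [-0.79 -0.2  -1.35] w 0.0217 gf 58.9
```

>>> move_arm(
  moves=[
    [[0, 0, -0.001, 0, 0], [0, 0, -0.002, 0, 0], [0, 0, -0.002, 0, 0], [0, 0, -0.002, 0, 0]],
  ],
)

```text
clock: 59.4
eef_pos: [0.5984, -0.2924, 0.0797]
tool_rot: [0.999, -0.045, 0.0, -0.003]
ft_force: [-1.9, 0.6, 6.0]
grip_width: 0.0214
grasp_force: 59.5
```

Run:
```python
from loc import *
st()
```

```text
t59.40 tcp [ 0.5984 -0.2924  0.0797] xyaw -5.18 zdir [ 0.001  0.006 -1.   ] F [-1.94  0.58  5.98] w 0.0214 gf 59.5
```

The top touches down exactly at the expected height. Release, lift and retreat for a final look.

>>> move_arm(
  moves=[
    [[0, 0, 0.001, 0, 0], [0, 0, 0.001, 0, 60], [0, 0, 0.001, 0, 60], [0, 0, 0.001, 0, 60], [0, 0, 0.04, 0, 60]],
  ],
)

```text
clock: 60.02
eef_pos: [0.5955, -0.291, 0.1143]
tool_rot: [0.999, -0.045, -0.004, -0.005]
ft_force: [0.1, -0.0, 0.1]
grip_width: 0.0512
grasp_force: 0.0
```

>>> move_arm(
  moves=[
    [[0, 0, 0.05, 0, 60], [0, 0.02, 0.08, 0, 60], [-0.03, 0.06, 0.08, 3, 60], [-0.07, 0.11, 0.08, 8, 60], [-0.1, 0.16, 0.08, 12, 60]],
  ],
)

```text
clock: 60.65
eef_pos: [0.4968, -0.1311, 0.1983]
tool_rot: [0.998, 0.06, -0.0, -0.003]
ft_force: [0.7, 1.3, 0.2]
grip_width: 0.0514
grasp_force: 0.0
```

>>> move_arm(
  moves=[
    [[-0.03, 0.05, 0, 5, 60], [-0.06, 0.1, 0, 10, 60], [-0.09, 0.15, 0, 10, 60], [-0.1, 0.2, 0, 10, 60], [-0.1, 0.2, 0, 10, 60]],
  ],
)

```text
clock: 61.28
eef_pos: [0.3974, 0.0703, 0.1987]
tool_rot: [0.989, 0.149, -0.0, -0.003]
ft_force: [-0.1, -0.1, -0.5]
grip_width: 0.0512
grasp_force: 0.0
```

Run:
```python
from loc import *
st(); T=cam("top")[0]; S=cam("scene")[0]; save("t17",T); save("s17",S)
a=cv2.resize(T[130:320,330:520],(520,520),interpolation=cv2.INTER_CUBIC); b=cv2.resize(S[210:400,60:330][:, :190+80],(739*270//270,520))[:, :]
b=cv2.resize(b,(280,197)); b=cv2.copyMakeBorder(b,0,520-197,0,0,cv2.BORDER_CONSTANT)
j=cv2.resize(S[285:375,140:245],(280,240),interpolation=cv2.INTER_CUBIC); b[210:450]=j
save("fin",np.hstack([a,b])); feet()
```

```text
t61.27 tcp [0.3974 0.0703 0.1987] xyaw 17.18 zdir [-0.002  0.006 -1.   ] F [-0.06 -0.07 -0.46] w 0.0512 gf 0.0
top steel [164.5 207.9] [0.5231 0.2934]
```

View pics/fin.png

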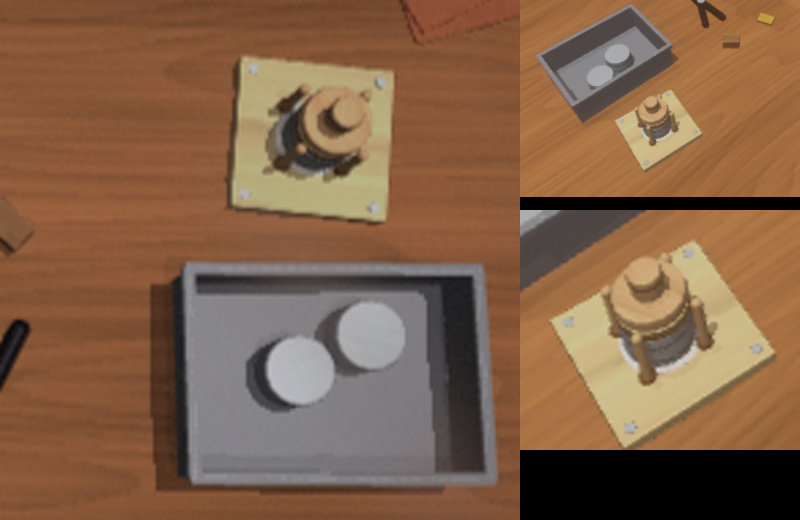

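The stack stands level and complete in the pocket, both hollow feet are in the bin and the other solid foot is in the tray. Handing in.

```bash
python3 -c "
from workcell import job; print(job.job_done())"
```

```text
the job is handed in; nothing more can be done
None
```

The job is handed in: two hollow feet are in the grey bin, one solid foot is in the tray, and the pattern weight (solid foot, spacer, top with knob up) stands in the jig, finished at about 61 s of the 200 s.

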